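# Take a finished phone screen off the laminator tray and stack it

### The arm

A 6-joint arm with a two-finger parallel gripper is mounted at the origin on the work surface. World frame = base frame: x ahead of the robot, y to its left, z up, the work surface at z = 0. Lengths are in m, angles in rad, forces in N, time in s.
With the tool pointing down it reaches from about 0.25 to 0.775 m from the base axis. Payload 4 kg.
Tool frame: the origin (TCP) lies on the centre line of the jaws, within the pads' length; the fingertips stand 8 mm ahead of it and the grasp point (between the pads) lies 11 mm behind it; z points along the fingers, y is the direction in which the jaws open and shut (so a half turn about z gives the same grasp; the last joint's range is limited). The gripper opens to 94 mm and grips with 3 to 60 N. Pads are 16 mm wide; open, the fingers measure 119 mm over their backs; the gripper's body (75 mm by 177 mm) begins 78 mm behind the grasp point.
Start: joints at [1.071, 0.087, 1.371, -0, 1.684, -0.103], TCP at [0.213, 0.507, 0.214] pointing down, gripper open.
Joint ranges: [-3.1, 3.1], [-0.76, 2.03], [0.27, 2.55], [-1.08, 4.22], [0.17, 2.65], [-2.57, 2.57]. Speed limits (rad/s): [2.79, 2.79, 3.14, 3.14, 3.14, 3.14].

### API

Orientations are given as [roll, pitch, yaw] about the fixed x, y, z axes, in that order (R = Rz(yaw) Ry(pitch) Rx(roll)).
In Python, from bench import robot, cams, close_job gives the robot as it stands.
- The arm moves only by the tool arm_command, never from a script. Its argument "plan" is one flat list of numbers, 7 for each row, row after row: the shift along the tool's x, y, z in cm, then the turn, a rotation vector about the tool's x, y, z in degrees, then the closure, from 0 (fully open) to 1 (shut). A call has 1 to 8 rows; each row shifts and turns the commanded pose from where the row before left it, along the tool's axes as they then stand; what a row does not reach is not made up. A row lasts 1/8 s, in which the tool goes at most 62.5 mm and 10.7 degrees, less where a joint would pass 70% of its speed; a pose out of reach is approached as far as the arm can. A call with a gripper value outside its range is refused whole. The fingers move at their own pace and stop on an object; the grip force is fixed at half the most. Time passes only in rows, so rows that do not move let the fingers close. It gives the time, the measured TCP pose, the force and the opening at its end, in the units of the state.
- robot.get_obs(): the state, without advancing time (a new reading comes with each control period).
- cams.snapshot(name): name is "side" or "top"; returns a dict with "pixels" (420x560x3 uint8, red, green, blue), "fov_y" (degrees; the focal length in pixels is half the picture's height over the tangent of half this angle, whatever the lens; pixels are square), "cx", "cy" (the principal point, pixels), "camera_from_world" (4x4, takes a point from world to camera coordinates). Camera axes: x right, y up, looking along -z (the intrinsics and any distortion apply to the point x, -y, -z); pixel columns grow to the right and rows downward; lengths in m; the calibration is good to about 2 mm. A picture is of the moment at which its call begins. There is no depth.
- close_job(): hands the job in, once; it reports no verdict.
The state is a dict: "time": time; "joint_positions": joint angles; "qvel": joint speeds; "joint_torque": joint torques, N m; "tool_pos": TCP position; "ee_rot": TCP orientation; "wrist_force": force on the tool from outside, world axes, zero at the start; "wrist_torque": the same for the moment, N m; "width": finger opening in m.
Only numpy, scipy, OpenCV 4.12 (cv2) and the standard library are available. Lean on these libraries where they do the work, as an engineer would, in place of code of your own. Each camera call takes 0.05 s, during which the arm holds its last target.

### The job

Slide the finished screen along the laminator's outfeed tray until its front end sticks out past the lip, take it by that end and lay it flat on the middle of the black rubber pad, and let go of it. Then take it again by the middle of its long sides and set it gently, not dropped, glass up on top of the two screens in the rack, lying square and flat between the corner angles. Do not let the screen fall onto the bare bench, and leave the other things where they are.

Things in the scene. Friction and masses are not known exactly. Their poses are not given: they have to be found in the camera images.
- screen: a phone screen in its aluminium frame, a flat slab 136 x 62 x 8 mm, black glass on top; about 0.12 kg, loose, at first lying flat and lengthwise on the laminator's outfeed tray, its centre 115 to 150 mm inside the lip. Origin: centre of its underside; x along its length, y across, z up out of the glass. Its two ends are interchangeable.
- laminator: screen laminator, fixed: white housing 340 mm wide, 200 mm high, with a straight outfeed tray before it. Origin: on the bench straight below the middle of the tray's open lip; x level, out of the tray past the lip (away from the housing); z up. The tray's deck is 330 mm long, from the housing at x = -330 mm to the lip at x = 0, and 96 mm wide overall.
- lip (a point): middle of the lip's upper edge, level with the smooth deck, 70 mm above the bench; axes as the laminator's. Side rails along the whole deck rise 14 mm above it and leave a channel 67 mm wide: the screen slides along x only, its long sides out of reach. No stop at the lip, free air below it (deck 8 mm thick, its foot ends at x = -100 mm).
- pad: fixed black rubber pad, 180 x 180 x 6 mm, lying on the bench. Origin: centre of its underside; x, y along its sides, top at z = 6 mm.
- rack: fixed aluminium stacking rack: base plate 170 x 94 mm, 8 mm thick, an upright angle at each corner rising to 40 mm above the bench. Origin: centre of its underside; x along its length, y across, z up. Holds screens flat, lengthwise; two lie in it already.
- rack_in (a point): middle of the rack's inner floor, 8 mm above the bench; axes as the rack's. Inside the corner angles there is 144 x 70 mm; the angles are 5 mm thick and cover 35 mm at each end of the long sides, so only the middle 74 mm of a long side is open to fingers. Top of the present stack: 16 mm above this point.
- stacked1: lower screen in the rack, same make as the screen to be moved: a phone screen in its aluminium frame, a flat slab 136 x 62 x 8 mm, black glass on top; origin at the centre of its underside, x along its length.
- stacked2: upper screen in the rack, same as the lower one and lying on it; origin at the centre of its underside (its top is 8 mm higher), x along its length.
- spray_can: loose bystander: spray can, 60 mm across, 190 mm high, origin at the centre of its foot.
- flux_bottle: loose bystander: white bottle with a red cap, 44 mm across, 110 mm high, origin at the centre of its foot.
- jar: loose bystander: glass jar with a white lid, 80 mm across, 100 mm high, origin at the centre of its foot.
- mouse: loose bystander: black computer mouse 100 x 58 x 30 mm, origin at the centre of its underside.
- screwdriver: loose bystander: screwdriver 180 mm long, lying along its x.
- spudger: loose bystander: black plastic opening bar 150 x 11 x 7 mm, lying along its x.
- dish: loose bystander: small steel dish, 64 mm across, 25 mm high.
- meter: loose bystander: black test meter lying flat, 150 x 75 x 35 mm, origin at the centre of its underside.
Not all that is in view belongs to the job. Leave any green look-alike of the screen alone.

How it is judged:
By the outcome, as a careful person would: the job done as asked, in the order asked, and still so for the second after the job is handed in, with the robot touching nothing.
It also fails if it takes over 72 s, if anything falls off the work surface, if the arm or the gripper's body presses on something with over 40 N, if the wrist force passes 120 N, or if a joint passes its speed limit or range.

## Working session

There is one attempt and no reset: what is moved stays moved. The work goes in short steps, Python scripts to look and compute and a tool call to move; the robot and the scene stay as the last step left them, time stands still between calls to the robot, and variables do not carry over. Pictures are saved under pics/ and viewed, and the job is handed in when it is done.

Besides the shell and the picture viewer there is one more tool, called after "Call:" as name(argument=value, ...) on one line, values as JSON. arm_command: Moves the arm, as the interface text tells. Its arguments: {"type":"object","properties":{"plan":{"type":"array","items":{"type":"number"}}},"required":["plan"]}

```bash
ls; mkdir -p pics
python3 - <<'E'
from bench import robot,cams
import cv2,numpy as np
o=robot.get_obs();print({k:np.round(v,3).tolist() for k,v in o.items()})
for n in("side","top"):
    s=cams.snapshot(n);print(n,{k:(np.round(v,4).tolist()) for k,v in s.items() if k!='pixels'})
    cv2.imwrite(f'pics/{n}0.png',s['pixels'][:,:,::-1])
E
```

```text
pics
{'time': 0.0, 'joint_positions': [1.071, 0.088, 1.372, -0.0, 1.684, -0.103], 'qvel': [0.001, -0.0, 0.001, 0.001, -0.0, -0.002], 'joint_torque': [0.0, -34.019, -30.242, 0.072, 0.033, -0.0], 'tool_pos': [0.212, 0.507, 0.212], 'ee_rot': [-3.139, -0.0, 2.745], 'wrist_force': [0.182, 0.774, 0.615], 'wrist_torque': [0.012, -0.025, 0.102], 'width': 0.094}
side {'fov_y': 48.3598, 'cx': 277.9556, 'cy': 209.0502, 'camera_from_world': [[-0.8047, 0.5932, 0.0229, 0.3911], [-0.356, -0.5131, 0.781, 0.056], [0.4751, 0.6203, 0.6241, -1.8919], [0.0, 0.0, 0.0, 1.0]]}
top {'fov_y': 45.6828, 'cx': 279.109, 'cy': 217.285, 'camera_from_world': [[0.0178, -0.9995, 0.0253, -0.0729], [0.9877, 0.0215, 0.1546, -0.4604], [-0.1551, 0.0222, 0.9877, -1.3447], [0.0, 0.0, 0.0, 1.0]]}
```

View pics/side0.png

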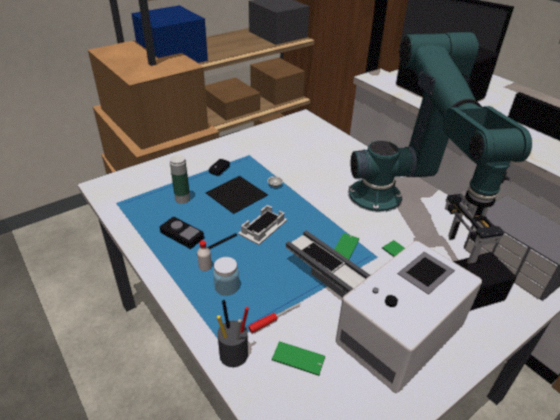

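View pics/top0.png

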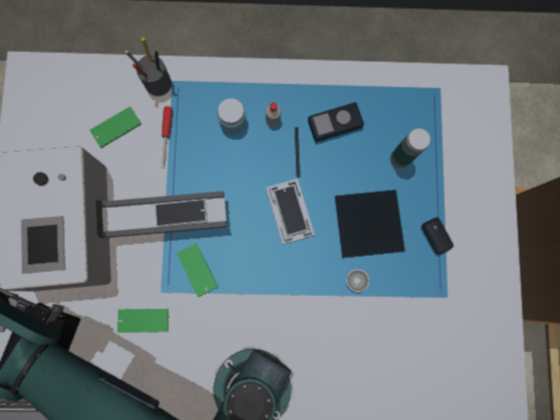

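```bash
cat > h.py <<'E'
from bench import robot,cams
import cv2,numpy as np
def snap(n):
    s=cams.snapshot(n); s['f']=210/np.tan(np.radians(s['fov_y']/2)); return s
def ray(s,uv,z):
    M=np.array(s['camera_from_world']);R=M[:3,:3];c=-R.T@M[:3,3]
    d=R.T@np.array([(uv[0]-s['cx'])/s['f'],-(uv[1]-s['cy'])/s['f'],-1])
    return c+d*(z-c[2])/d[2]
def proj(s,p):
    M=np.array(s['camera_from_world']);q=M[:3,:3]@np.array(p)+M[:3,3]
    return np.array([s['cx']+s['f']*q[0]/-q[2],s['cy']-s['f']*q[1]/-q[2]])
def obs():
    o=robot.get_obs();print({k:np.round(o[k],4).tolist() for k in('time','joint_positions','tool_pos','ee_rot','wrist_force','width')});return o
def crop(s,name,x0,y0,x1,y1,k):
    im=s['pixels'][y0:y1,x0:x1,::-1]
    cv2.imwrite('pics/'+name,cv2.resize(im,None,fx=k,fy=k,interpolation=cv2.INTER_CUBIC))
E
python3 - <<'E'
from h import *
s=snap('top');crop(s,'t1.png',90,170,250,260,5)
crop(s,'t2.png',255,165,415,275,5)
s=snap('side');crop(s,'s1.png',200,170,380,300,4)
E
```

```text
(no output)
```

View pics/t1.png

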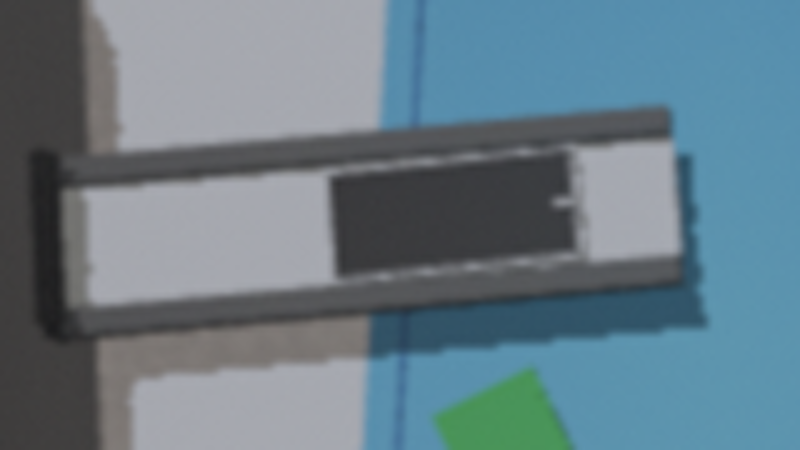

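View pics/t2.png

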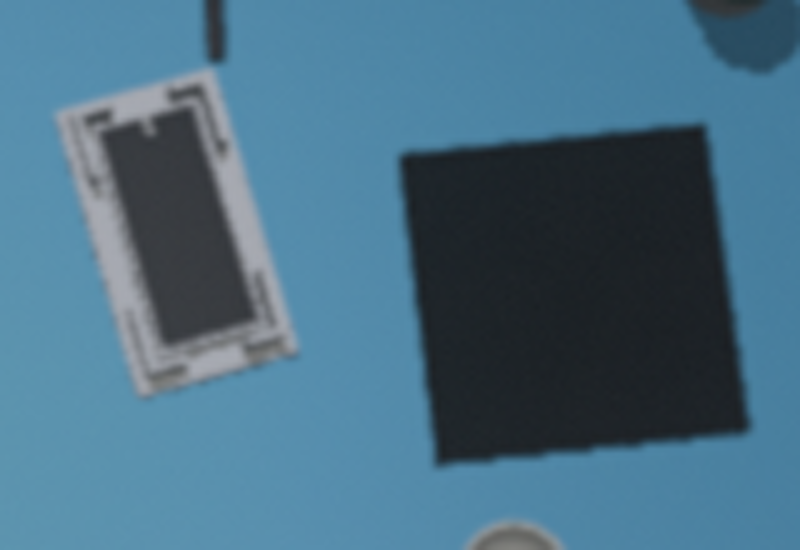

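View pics/s1.png

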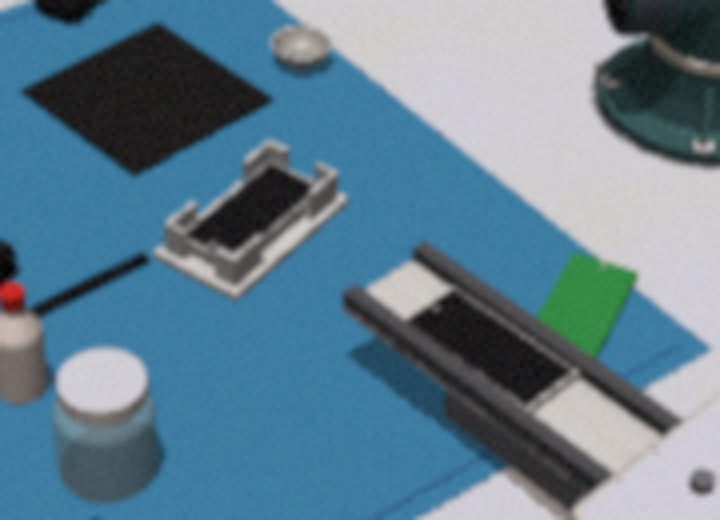

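```bash
cat > m.py <<'E'
from h import *
s=snap('top')
def c(u,v,x0,y0,z,k=5): return ray(s,((u+.5)/k-.5+x0,(v+.5)/k-.5+y0),z)
def quad(n,pts,x0,y0,z):
    P=np.array([c(u,v,x0,y0,z) for u,v in pts])
    print(n,'ctr',P.mean(0).round(4),'edges',[round(float(np.linalg.norm(P[i]-P[i-1])),4) for i in range(len(P))],'dirs',[round(float(np.degrees(np.arctan2(*(P[i]-P[i-1])[[1,0]]))),1) for i in range(len(P))]);print(P.round(4).tolist())
quad('raillip',[(670,107),(682,282)],90,170,.084)
quad('decklip',[(672,138),(682,258)],90,170,.070)
quad('railouter',[(670,107),(60,156)],90,170,.084)
quad('railouter2',[(682,282),(80,335)],90,170,.084)
quad('screen',[(330,178),(340,277),(577,255),(570,150)],90,170,.078)
quad('pad',[(401,155),(705,125),(749,432),(436,465)],255,165,.006)
quad('rackbase',[(55,112),(213,67),(299,355),(145,399)],255,165,.008)
quad('stack2',[(102,128),(193,107),(258,322),(168,345)],255,165,.024)
t=snap('side')
def cs(u,v,z): return ray(t,((u+.5)/4-.5+200,(v+.5)/4-.5+170),z)
S=lambda n,pts,z:(lambda P:print(n,P.mean(0).round(4),P.round(4).tolist(),[round(float(np.linalg.norm(P[i]-P[i-1])),4) for i in range(len(P))]))(np.array([cs(*p,z) for p in pts]))
S('padS',[(22,92),(157,22),(272,99),(135,174)],.006)
S('rackS',[(153,252),(237,297),(347,200)],.008)
S('raillipS',[(345,292),(418,243)],.084)
S('screenS',[(410,318),(455,293),(578,376),(530,410)],.078)
S('stackS',[(190,232),(230,247),(310,182),(268,165)],.024)
E
python3 m.py
```

```text
raillip ctr [0.4753 0.0829 0.084 ] edges [0.0953, 0.0953] dirs [5.8, -174.2]
[[0.5227, 0.0878, 0.084], [0.4278, 0.0781, 0.084]]
decklip ctr [0.4756 0.0836 0.07  ] edges [0.0661, 0.0661] dirs [6.7, -173.3]
[[0.5085, 0.0874, 0.07], [0.4428, 0.0797, 0.07]]
railouter ctr [0.5056 0.2494 0.084 ] edges [0.325, 0.325] dirs [-84.0, 96.0]
[[0.5227, 0.0878, 0.084], [0.4885, 0.411, 0.084]]
railouter2 ctr [0.4104 0.2359 0.084 ] edges [0.3174, 0.3174] dirs [-83.7, 96.3]
[[0.4278, 0.0781, 0.084], [0.3929, 0.3936, 0.084]]
screen ctr [0.4624 0.2014 0.078 ] edges [0.1288, 0.0541, 0.1262, 0.0574] dirs [98.1, -171.2, -83.4, 6.1]
[[0.4809, 0.2687, 0.078], [0.4275, 0.2604, 0.078], [0.442, 0.1351, 0.078], [0.4991, 0.1412, 0.078]]
pad ctr [ 0.4553 -0.3208  0.006 ] edges [0.178, 0.1767, 0.1778, 0.1786] dirs [6.4, -83.0, -173.0, 97.1]
[[0.5329, -0.2228, 0.006], [0.5545, -0.3981, 0.006], [0.378, -0.4198, 0.006], [0.3559, -0.2425, 0.006]]
rackbase ctr [ 0.485  -0.0955  0.008 ] edges [0.1721, 0.0944, 0.1727, 0.0904] dirs [18.3, -72.4, -163.0, 107.1]
[[0.5529, -0.0244, 0.008], [0.5814, -0.1143, 0.008], [0.4162, -
[... 296 characters left out ...]
 -0.3957, 0.006], [0.3788, -0.4233, 0.006], [0.3575, -0.2442, 0.006], [0.5329, -0.2214, 0.006]] [0.1758, 0.1795, 0.1803, 0.1769]
rackS [ 0.5082 -0.0713  0.008 ] [[0.5801, -0.1159, 0.008], [0.5519, -0.0238, 0.008], [0.3925, -0.0742, 0.008]] [0.1921, 0.0964, 0.1671]
raillipS [0.4783 0.083  0.084 ] [[0.5221, 0.0895, 0.084], [0.4345, 0.0764, 0.084]] [0.0886, 0.0886]
screenS [0.4614 0.2045 0.078 ] [[0.4935, 0.1396, 0.078], [0.4442, 0.1376, 0.078], [0.4262, 0.2675, 0.078], [0.4818, 0.2733, 0.078]] [0.1342, 0.0493, 0.1311, 0.0559]
stackS [ 0.4823 -0.1033  0.024 ] [[0.5476, -0.1042, 0.024], [0.5297, -0.0669, 0.024], [0.4171, -0.0997, 0.024], [0.4346, -0.1426, 0.024]] [0.1194, 0.0414, 0.1173, 0.0463]
```

Call:
arm_command(plan=[0,0,-5,0,0,0,1,0,0,-5,0,0,0,1,0,0,0,0,0,10.2,1,0,0,0,0,0,10.2,1,0,0,0,0,0,10.2,1,0,0,0,0,0,10.2,1,0,0,0,0,0,10.2,1,0,0,0,0,0,10.2,1])

```text
time: 1.3
tool_pos: [0.2125, 0.5073, 0.3134]
ee_rot: [-3.141, 0.0, 1.671]
wrist_force: [0.6, -0.1, 0.4]
width: 0.0176
```

```bash
cat >> h.py <<'E'
from scipy.spatial.transform import Rotation as Ro
def go(p,yaw=None):
    o=obs();R=Ro.from_euler('xyz',o['ee_rot']).as_matrix()
    print('to',np.round(p,4),'tool cm',(R.T@(np.array(p)-o['tool_pos'])*100).round(2), 'yaw',np.degrees(o['ee_rot'][2]).round(2))
    if yaw is not None: 
        Rt=Ro.from_euler('xyz',[np.pi,0,np.radians(yaw)]); print('rotvec deg',np.degrees((Ro.from_matrix(R).inv()*Rt).as_rotvec()).round(2))
LIP=np.array([.4765,.083,0]);A=np.radians(-84);D=np.array([np.cos(A),np.sin(A),0])
E
python3 -c "
from h import *
p=LIP-.206*D;p[2]=.15;go(p,96)
s=snap('top')
import numpy as np
for n,uv,z in(('can',(404,160),0),('cantop',(419,139),.19),('dish',(358,280),.025),('meter',(335,122),.035),('mouse',(438,236),.03),('bottle',(273,120),0)):print(n,ray(s,uv,z).round(3))"
```

```text
{'time': 1.3, 'joint_positions': [1.0709, 0.09, 1.1714, 0.0, 1.8803, 0.9709], 'tool_pos': [0.2125, 0.5073, 0.3134], 'ee_rot': [-3.1415, 0.0001, 1.6708], 'wrist_force': [0.5674, -0.1492, 0.4126], 'width': 0.0176}
to [0.455  0.2879 0.15  ] tool cm [-24.25  21.93  16.34] yaw 95.73
rotvec deg [-0.01  0.01 -0.27]
can [ 0.645 -0.426  0.   ]
cantop [ 0.647 -0.412  0.19 ]
dish [ 0.294 -0.284  0.025]
meter [ 0.742 -0.219  0.035]
mouse [ 0.42  -0.508  0.03 ]
bottle [ 0.756 -0.042 -0.   ]
```

Call:
arm_command(plan=[-4.04,3.65,0,0,0,0,1,-4.04,3.65,0,0,0,0,1,-4.04,3.65,0,0,0,0,1,-4.04,3.65,0,0,0,0,1,-4.04,3.65,0,0,0,0,1,-4.04,3.65,0,0,0,0,1,0,0,5,0,0,0,1,0,0,5,0,0,0,1])

```text
time: 2.35
tool_pos: [0.4571, 0.2887, 0.2128]
ee_rot: [3.14, -0.001, 1.677]
wrist_force: [0.3, 0.1, 0.3]
width: 0.0007
```

```bash
python3 -c "
from h import *
p=LIP-.206*D;p[2]=.082;go(p,96)
s=snap('top');crop(s,'t3.png',90,140,250,260,5)
s=snap('side');crop(s,'s3.png',260,170,420,300,5)"
```

```text
{'time': 2.35, 'joint_positions': [0.4583, 0.0648, 1.396, 0.0002, 1.6787, 0.352], 'tool_pos': [0.4571, 0.2887, 0.2128], 'ee_rot': [3.1396, -0.0009, 1.6771], 'wrist_force': [0.3445, 0.0863, 0.2824], 'width': 0.0007}
to [0.455  0.2879 0.082 ] tool cm [-0.07 -0.24 13.08] yaw 96.09
rotvec deg [ 0.11 -0.05  0.09]
```

View pics/t3.png

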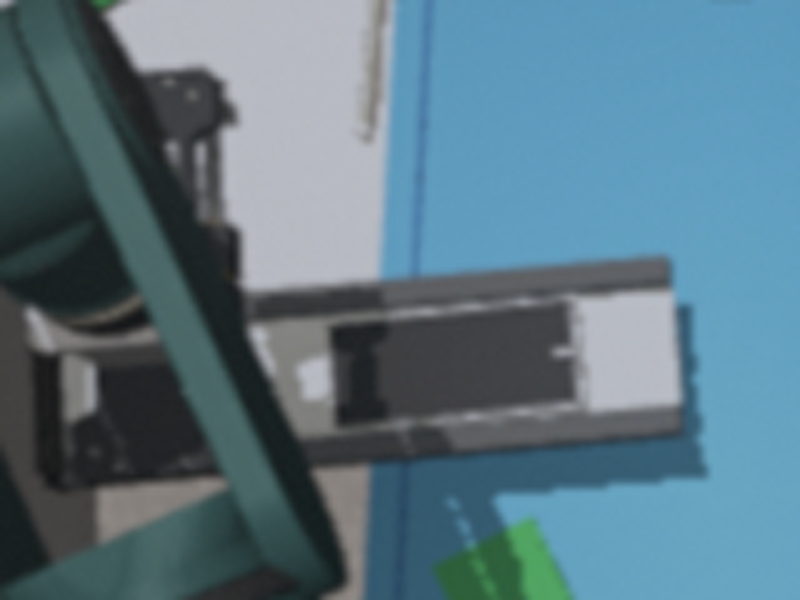

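View pics/s3.png

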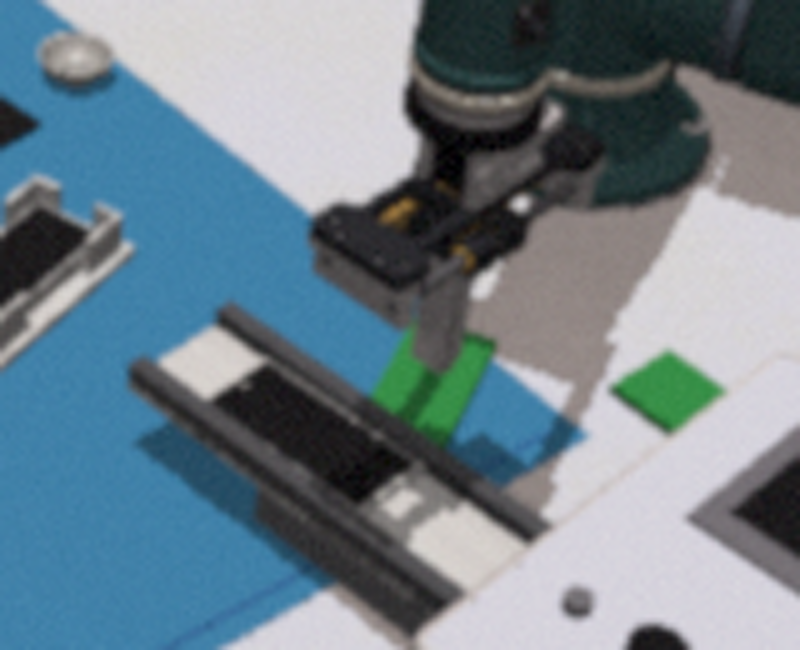

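Call:
arm_command(plan=[0,-0.24,4,0,0,0,1,0,0,4,0,0,0,1,0,0,3,0,0,0,1,0,0,1,0,0,0,1,0,0,0,0,0,0,1])

```text
time: 3.08
tool_pos: [0.4544, 0.2897, 0.095]
ee_rot: [3.14, -0.001, 1.678]
wrist_force: [-0.7, -0.1, 0.9]
width: 0.0003
```

```bash
python3 -c "
from h import *
p=LIP-.206*D;p[2]=.0815;go(p,96)
s=snap('side');crop(s,'s4.png',260,170,420,300,5)"
```

```text
{'time': 3.075, 'joint_positions': [0.4624, 0.115, 1.5783, 0.0, 1.4465, 0.3556], 'tool_pos': [0.4544, 0.2897, 0.095], 'ee_rot': [3.1399, -0.0007, 1.6776], 'wrist_force': [-0.7483, -0.1013, 0.8731], 'width': 0.0003}
to [0.455  0.2879 0.0815] tool cm [-0.19  0.04  1.35] yaw 96.12
rotvec deg [ 0.1  -0.04  0.12]
```

View pics/s4.png

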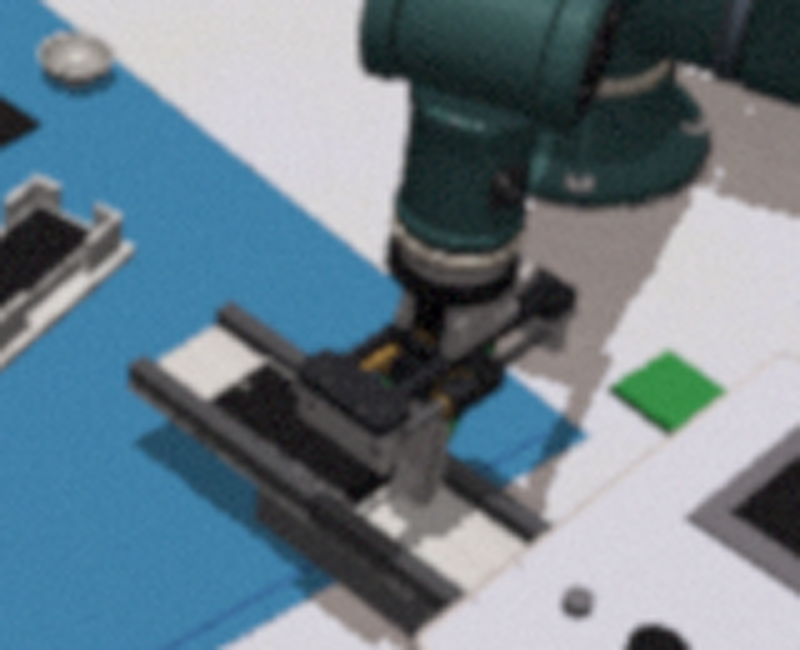

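Call:
arm_command(plan=[0,0,1.3,0,0,0,1,0,0,0,0,0,0,1,-0.6,0,0,0,0,0,1,-0.6,0,0,0,0,0,1,-0.8,0,0,0,0,0,1,-0.8,0,0,0,0,0,1,-1,0,0,0,0,0,1,-1,0,0,0,0,0,1])

```text
time: 4.12
tool_pos: [0.4589, 0.2409, 0.0808]
ee_rot: [3.141, -0.0, 1.677]
wrist_force: [0.6, 1.5, -0.1]
width: 0.0006
```

```bash
python3 -c "
from h import *
p=LIP-.089*D;p[2]=.0815;go(p,96)
s=snap('side');crop(s,'s5.png',260,170,420,300,5)
s=snap('top');crop(s,'t5.png',90,170,250,260,5)"
```

```text
{'time': 4.125, 'joint_positions': [0.3737, 0.0817, 1.6442, 0.0003, 1.415, 0.2679], 'tool_pos': [0.4589, 0.2409, 0.0808], 'ee_rot': [3.141, -0.0005, 1.6766], 'wrist_force': [0.6396, 1.5471, -0.1163], 'width': 0.0006}
to [0.4672 0.1715 0.0815] tool cm [-6.98  0.1  -0.08] yaw 96.06
rotvec deg [ 0.03 -0.03  0.06]
```

View pics/s5.png

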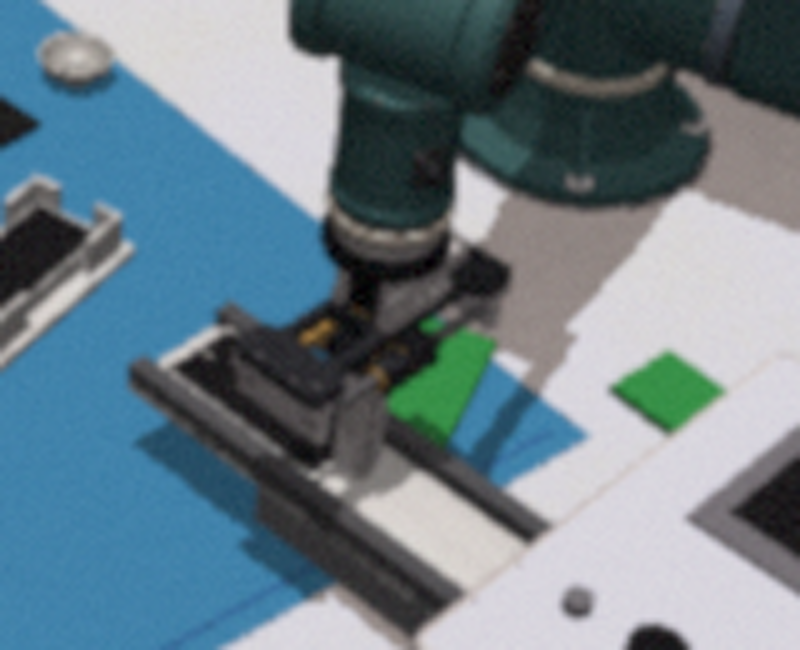

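View pics/t5.png

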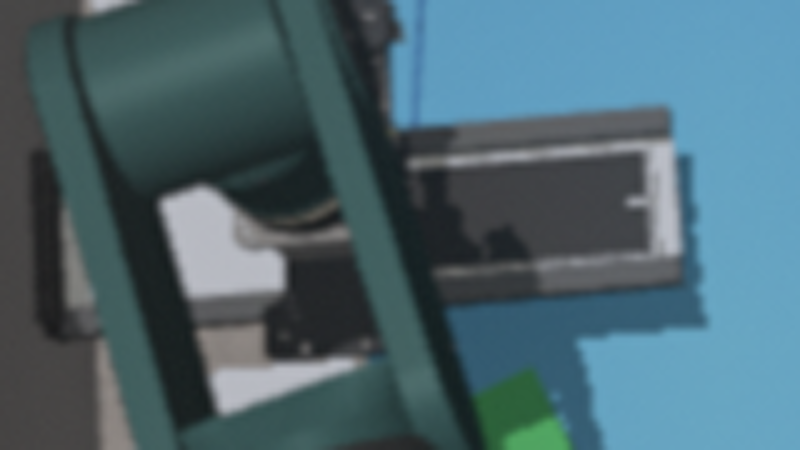

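Call:
arm_command(plan=[-1,0.02,0,0,0,0,1,-1,0.02,0,0,0,0,1,-1,0.02,0,0,0,0,1,-1,0.02,0,0,0,0,1,-1,0.02,0,0,0,0,1,-1,0,0,0,0,0,1,-0.6,0,0,0,0,0,1,0,0,0,0,0,0,1])

```text
time: 5.22
tool_pos: [0.4667, 0.1752, 0.0804]
ee_rot: [-3.142, 0.001, 1.676]
wrist_force: [0.2, -0.2, -0.2]
width: 0.0003
```

```bash
python3 -c "
from h import *
p=LIP-.089*D;p[2]=.0815;go(p,96)
s=snap('side');crop(s,'s6.png',260,170,420,300,5)
s=snap('top');crop(s,'t6.png',90,170,250,260,5)"
```

```text
{'time': 5.225, 'joint_positions': [0.2457, 0.0393, 1.6897, -0.0005, 1.4128, 0.1406], 'tool_pos': [0.4667, 0.1752, 0.0804], 'ee_rot': [-3.1415, 0.0005, 1.6759], 'wrist_force': [0.1992, -0.1507, -0.1625], 'width': 0.0003}
to [0.4672 0.1715 0.0815] tool cm [-0.37  0.01 -0.1 ] yaw 96.02
rotvec deg [-0.    0.03  0.02]
```

View pics/s6.png

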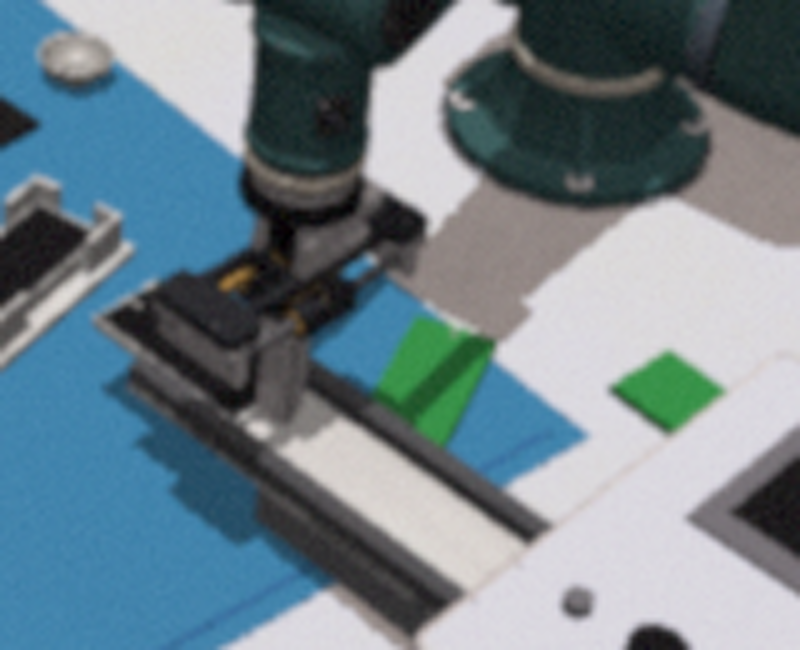

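View pics/t6.png

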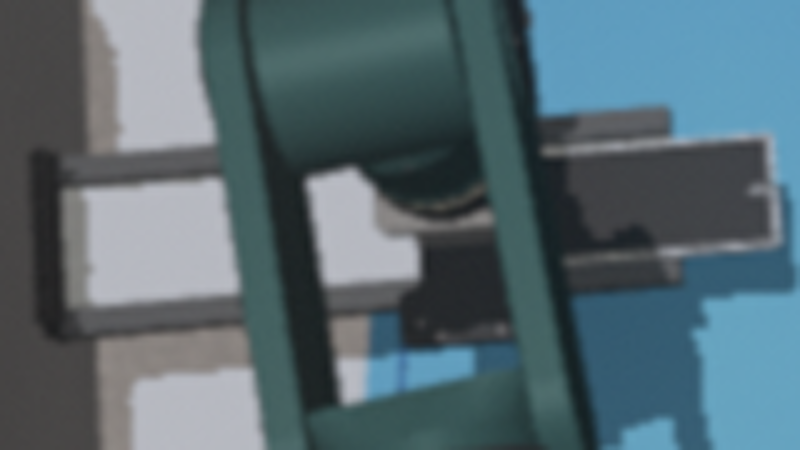

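```bash
python3 -c "
from h import *
s=snap('top')
P=np.array([ray(s,((u+.5)/5-.5+90,(v+.5)/5-.5+170),.078) for u,v in((773,133),(783,245))]);print(P.round(4),np.linalg.norm(P[0]-P[1]),P.mean(0))
m=P.mean(0)-LIP;N=np.array([-D[1],D[0],0]);print('out',m@D,'lat',m@N)
p=LIP+.038*D;p[2]=.16;go(p,96)"
```

```text
[[0.5109 0.0324 0.078 ]
 [0.4498 0.0253 0.078 ]] 0.061463791737690364 [0.48035369 0.02882248 0.078     ]
out 0.0542835523128738 lat -0.0018305105072172149
{'time': 5.375, 'joint_positions': [0.2468, 0.0395, 1.6894, -0.0001, 1.4127, 0.1408], 'tool_pos': [0.4666, 0.1759, 0.0805], 'ee_rot': [3.1416, 0.0001, 1.6768], 'wrist_force': [0.383, -0.1873, 0.3321], 'width': 0.0004}
to [0.4805 0.0452 0.16  ] tool cm [-13.14  -0.    -7.95] yaw 96.07
rotvec deg [0.   0.01 0.07]
```

Call:
arm_command(plan=[0.8,0,0,0,0,0,1,0,0,-4,0,0,0,1,0,0,-4,0,0,0,0.5,-4,0,0,0,0,0,0,-4,0,0,0,0,0,0,-4,0,0,0,0,0,0,0,0,0,0,0,0,0])

```text
time: 6.25
tool_pos: [0.4787, 0.0632, 0.1605]
ee_rot: [3.141, 0.0, 1.673]
wrist_force: [0.1, 0.3, 0.2]
width: 0.0471
```

```bash
python3 -c "
from h import *
p=LIP+.038*D;p[2]=.0795;go(p,96)
s=snap('side');crop(s,'s7.png',240,150,400,280,5)
s=snap('top');crop(s,'t7.png',90,170,250,260,5)"
```

```text
{'time': 6.25, 'joint_positions': [0.0138, -0.0465, 1.6119, -0.0002, 1.5761, -0.0888], 'tool_pos': [0.4787, 0.0632, 0.1605], 'ee_rot': [3.1414, 0.0002, 1.6734], 'wrist_force': [0.0608, 0.3258, 0.2055], 'width': 0.0471}
to [0.4805 0.0452 0.0795] tool cm [-1.8  -0.01  8.1 ] yaw 95.88
rotvec deg [ 0.01  0.01 -0.12]
```

View pics/s7.png

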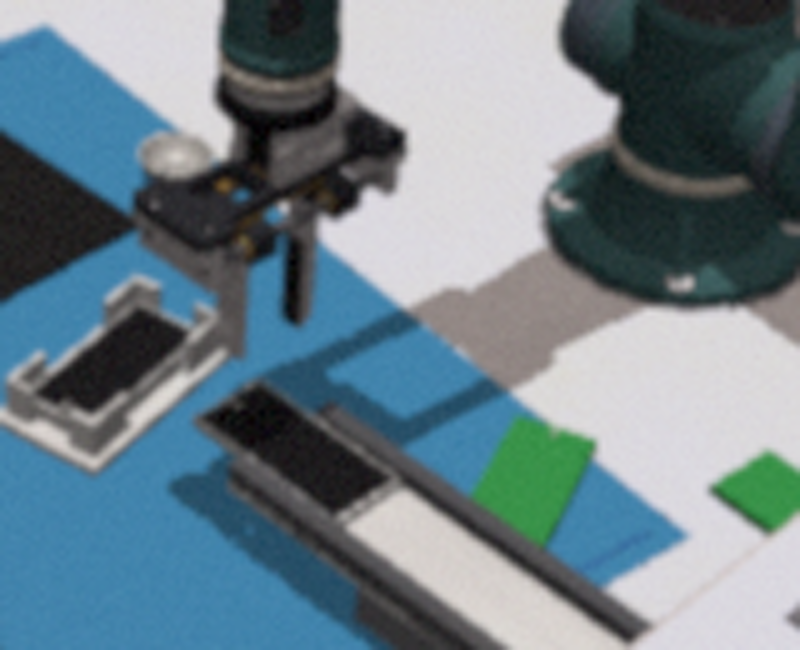

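View pics/t7.png

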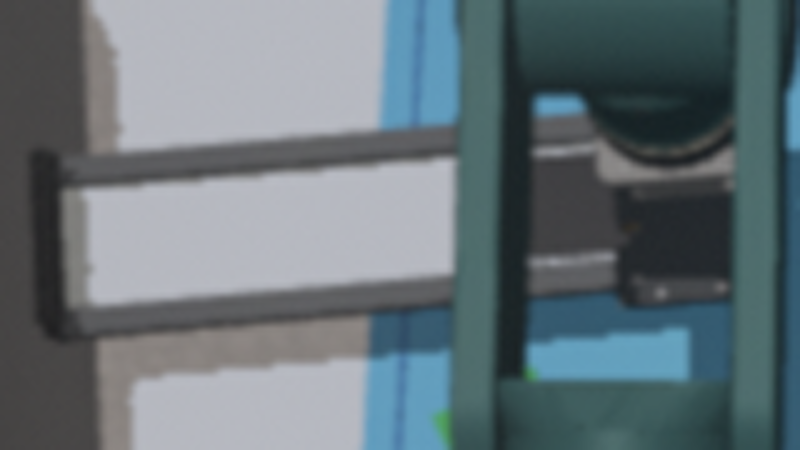

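Call:
arm_command(plan=[-1.8,-0.12,0,0,0,0,0,0,0,0,0,0,0,0,0,0,0,0,0,0,0,0,0,2,0,0,0,0])

```text
time: 6.85
tool_pos: [0.4805, 0.0476, 0.1421]
ee_rot: [3.137, -0.0, 1.678]
wrist_force: [-0.5, 0.2, 0.5]
width: 0.0933
```

Call:
arm_command(plan=[0,0,3,0,0,0,0,0,0,2,0,0,0,0,0,0,1,0,0,0,0,0,0,0,0,0,0,0])

```text
time: 7.35
tool_pos: [0.4788, 0.047, 0.0801]
ee_rot: [-3.14, -0.0, 1.677]
wrist_force: [0.3, -1.1, 0.3]
width: 0.0943
```

```bash
python3 -c "
from h import *
p=LIP+.038*D;p[2]=.0795;go(p,96)
s=snap('side');crop(s,'s8.png',240,170,380,280,5)
s=snap('top');crop(s,'t8.png',90,170,250,260,5)"
```

```text
{'time': 7.35, 'joint_positions': [-0.0202, 0.0016, 1.7289, 0.0003, 1.4122, -0.1268], 'tool_pos': [0.4788, 0.047, 0.0801], 'ee_rot': [-3.1405, -0.0004, 1.6774], 'wrist_force': [0.2676, -1.1085, 0.3352], 'width': 0.0943}
to [0.4805 0.0452 0.0795] tool cm [-0.2   0.15  0.06] yaw 96.11
rotvec deg [-0.06 -0.02  0.11]
```

View pics/s8.png

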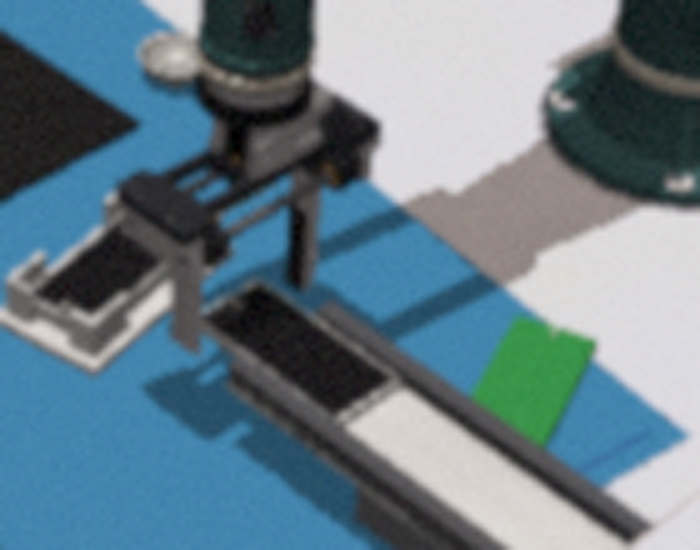

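Call:
arm_command(plan=[-0.1,0,0.1,0,0,0,0,0,0,0,0,0,0,0.2,0,0,0,0,0,0,1,0,0,0,0,0,0,1,0,0,0,0,0,0,1,0,0,0,0,0,0,1,0,0,0,0,0,0,1])

```text
time: 8.32
tool_pos: [0.4792, 0.0454, 0.0795]
ee_rot: [-3.142, 0.0, 1.677]
wrist_force: [-0.6, 0.3, 0.9]
width: 0.0614
```

Call:
arm_command(plan=[0,0,0,0,0,0,1,0,0,-0.5,0,0,0,1,0,0,-0.5,0,0,0,1])

```text
time: 8.7
tool_pos: [0.4791, 0.0455, 0.0895]
ee_rot: [-3.141, -0.0, 1.677]
wrist_force: [0.6, 0.6, -1.8]
width: 0.0612
```

```bash
python3 -c "
from h import *
obs()
s=snap('side');crop(s,'s9.png',240,170,380,280,5)"
```

```text
{'time': 8.7, 'joint_positions': [-0.0232, -0.0062, 1.717, 0.0001, 1.4313, -0.1291], 'tool_pos': [0.4791, 0.0455, 0.0895], 'ee_rot': [-3.1411, -0.0001, 1.6767], 'wrist_force': [0.6075, 0.6324, -1.7591], 'width': 0.0612}
```

View pics/s9.png

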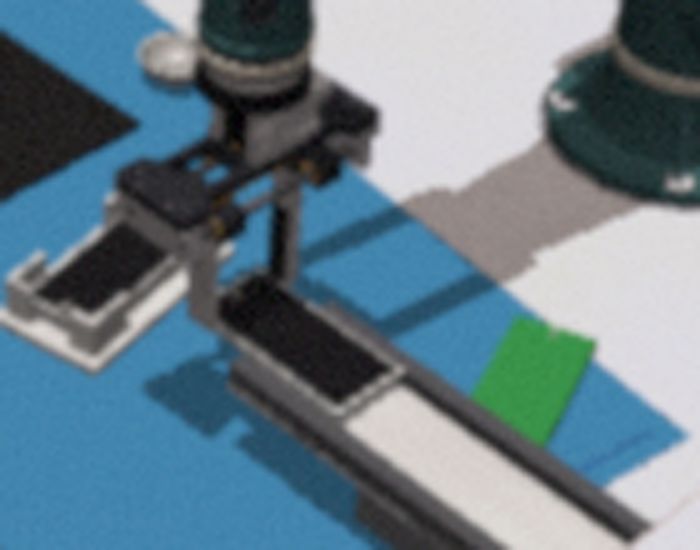

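Call:
arm_command(plan=[0,0,-1.5,0,0,0,1,0,0,-1.5,0,0,0,1,-1,0,-1,0,0,0,1,-2,0,0,0,0,0,1,-3,0,0,0,0,0,1,-3.5,0,0,0,0,0,1,-3.5,0,0,0,0,0,1,-3.5,0,0,0,0,0,1])

```text
time: 9.75
tool_pos: [0.4968, -0.1205, 0.1302]
ee_rot: [3.141, 0.001, 1.676]
wrist_force: [0.0, -0.1, -1.6]
width: 0.0614
```

```bash
python3 -c "
from h import *
go([.4623,-.372,.06],97)
s=snap('side');crop(s,'s10.png',200,130,360,260,5)
s=snap('top');crop(s,'t10.png',150,150,310,270,5)"
```

```text
{'time': 9.75, 'joint_positions': [-0.3487, 0.032, 1.5949, -0.0001, 1.5137, -0.4542], 'tool_pos': [0.4968, -0.1205, 0.1302], 'ee_rot': [3.1407, 0.0006, 1.6763], 'wrist_force': [0.0344, -0.075, -1.6395], 'width': 0.0614}
to [ 0.4623 -0.372   0.06  ] tool cm [-24.65  -6.09   7.03] yaw 96.05
rotvec deg [ 0.05  0.03 -0.95]
```

View pics/s10.png

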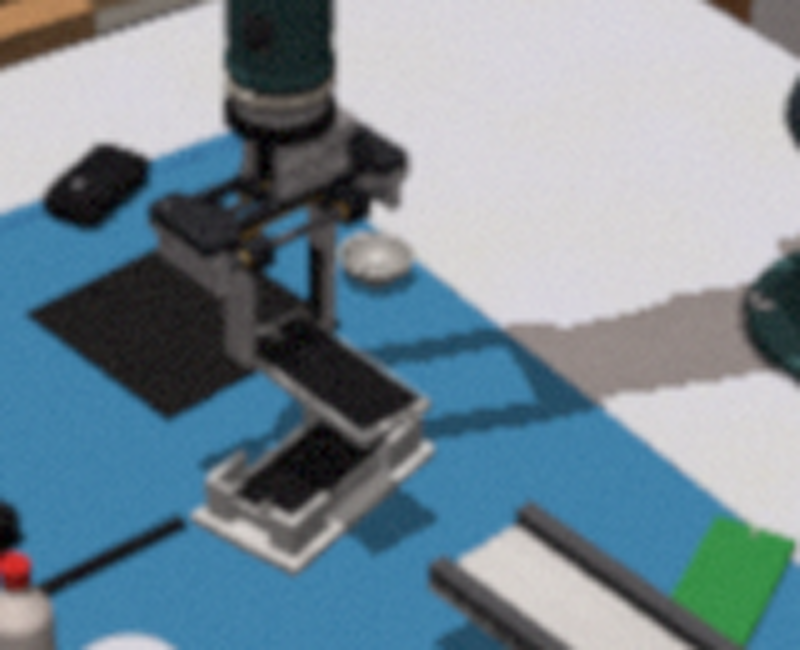

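View pics/t10.png

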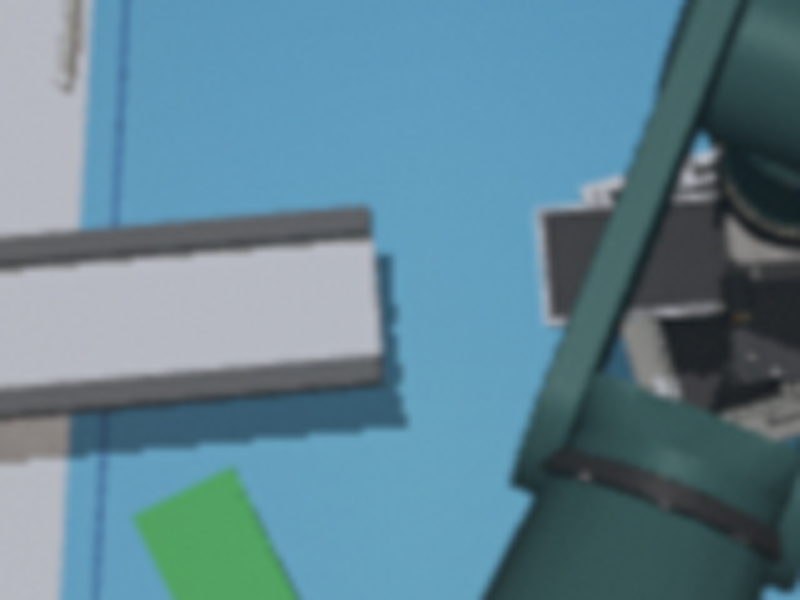

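```bash
python3 -c "
from h import *
t=snap('top');s=snap('side')
def rd(s,u,v,x0,y0,k=5):
    M=np.array(s['camera_from_world']);R=M[:3,:3];d=R.T@np.array([((u+.5)/k-.5+x0-s['cx'])/s['f'],-((v+.5)/k-.5+y0-s['cy'])/s['f'],-1]);return -R.T@M[:3,3],d/np.linalg.norm(d)
o=robot.get_obs();y=o['ee_rot'][2]
for a,b in(((538,208),(357,437)),((547,325),(428,404))):
    c1,d1=rd(t,*a,150,150);c2,d2=rd(s,*b,200,130)
    x=np.linalg.lstsq(np.c_[d1,-d2],c2-c1,rcond=None)[0];p,q=c1+x[0]*d1,c2+x[1]*d2
    print(((p+q)/2).round(4),np.linalg.norm(p-q).round(4),((p+q)/2-o['tool_pos'])@[np.cos(y),np.sin(y),0])
"
```

```text
[ 0.5155 -0.0037  0.1266] 0.0007 0.11306871260908063
[ 0.4533 -0.0089  0.1234] 0.002 0.1143686974748992
```

Call:
arm_command(plan=[-3.5,-0.87,0,0,0,-0.5,1,-3.5,-0.87,0,0,0,-0.4,1,-3.5,-0.87,0,0,0,0,1,-3.5,-0.87,0,0,0,0,1,-3.5,-0.87,0,0,0,0,1,-3,-0.87,0,0,0,0,1,-2.5,-0.8,0,0,0,0,1,-1.2,-0.2,2,0,0,0,1])

```text
time: 10.95
tool_pos: [0.4647, -0.3676, 0.111]
ee_rot: [3.138, 0.003, 1.692]
wrist_force: [-0.4, 0.1, -1.5]
width: 0.0618
```

```bash
python3 -c "
from h import *
go([.4623,-.372,.0165],97)
s=snap('side');crop(s,'s11.png',160,110,320,240,5)
s=snap('top');crop(s,'t11.png',290,150,450,270,5)"
```

```text
{'time': 10.95, 'joint_positions': [-0.7652, 0.2181, 1.4266, 0.0004, 1.4921, -0.8866], 'tool_pos': [0.4647, -0.3676, 0.111], 'ee_rot': [3.1382, 0.0034, 1.6921], 'wrist_force': [-0.4231, 0.0801, -1.4518], 'width': 0.0618}
to [ 0.4623 -0.372   0.0165] tool cm [-0.38 -0.32  9.45] yaw 96.95
rotvec deg [ 0.19  0.19 -0.05]
```

View pics/s11.png

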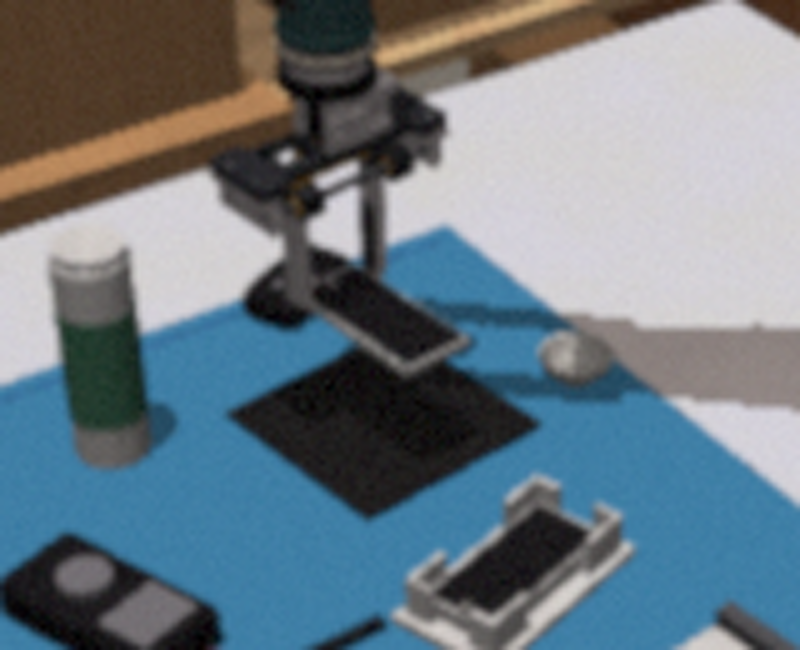

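View pics/t11.png

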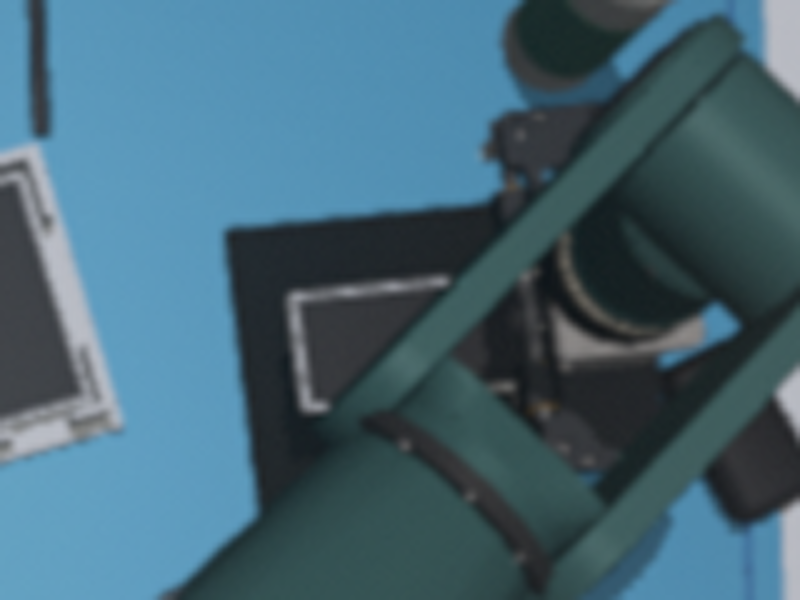

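Call:
arm_command(plan=[-0.2,-0.3,2,0,0,0,1,0,0,2,0,0,0,1,0,0,1,0,0,0,1,0,0,0,0,0,0,1,0,0,0,0,0,0,1])

```text
time: 11.68
tool_pos: [0.4614, -0.3686, 0.0603]
ee_rot: [3.141, 0.001, 1.693]
wrist_force: [0.2, 0.5, -1.3]
width: 0.0614
```

```bash
python3 -c "
from h import *
go([.4623,-.372,.0165],97)
s=snap('side');crop(s,'s12.png',160,130,320,240,5)
s=snap('top');crop(s,'t12.png',310,170,430,270,6)"
```

```text
{'time': 11.675, 'joint_positions': [-0.7702, 0.2521, 1.49, 0.0002, 1.3981, -0.8924], 'tool_pos': [0.4614, -0.3686, 0.0603], 'ee_rot': [3.1405, 0.0009, 1.6929], 'wrist_force': [0.2113, 0.4994, -1.2781], 'width': 0.0614}
to [ 0.4623 -0.372   0.0165] tool cm [-0.35  0.05  4.38] yaw 97.0
rotvec deg [ 0.06  0.05 -0.  ]
```

View pics/s12.png

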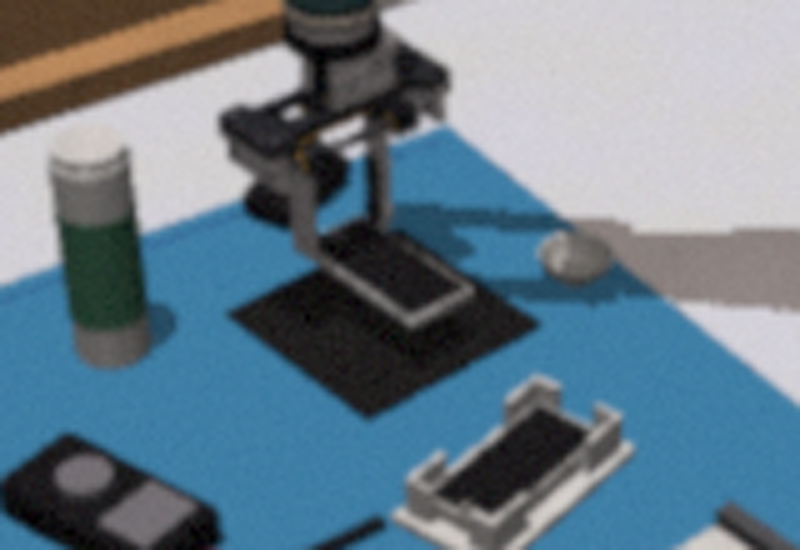

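View pics/t12.png

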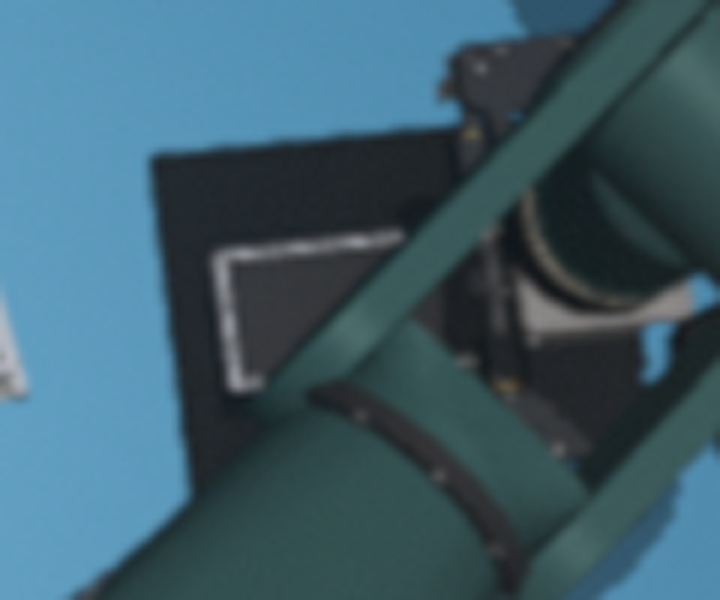

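```bash
cat >> h.py <<'E'
def rd(s,u,v,x0,y0,k=5):
    M=np.array(s['camera_from_world']);R=M[:3,:3];d=R.T@np.array([((u+.5)/k-.5+x0-s['cx'])/s['f'],-((v+.5)/k-.5+y0-s['cy'])/s['f'],-1]);return -R.T@M[:3,3],d/np.linalg.norm(d)
def tri(a,b):
    (c1,d1),(c2,d2)=a,b
    x=np.linalg.lstsq(np.c_[d1,-d2],c2-c1,rcond=None)[0];p,q=c1+x[0]*d1,c2+x[1]*d2
    return (p+q)/2,np.linalg.norm(p-q)
E
python3 -c "
from h import *
t=snap('top');s=snap('side');o=robot.get_obs();y=o['ee_rot'][2];P=[]
for a,b in(((212,252),(411,330)),((230,391),(475,293))):
    p,e=tri(rd(t,*a,310,170,6),rd(s,*b,160,130));print(p.round(4),e.round(4),(p-o['tool_pos'])@[np.cos(y),np.sin(y),0]);P.append(p)
print(np.linalg.norm(P[0]-P[1]))
"
```

```text
[ 0.479  -0.2443  0.052 ] 0.0005 0.12154836494650094
[ 0.4147 -0.2519  0.0556] 0.0001 0.12179613747648003
0.06491258548175877
```

Call:
arm_command(plan=[-0.57,0.03,1,0,0,0,1,0,0,1,0,0,0,1,0,0,1,0,0,0,1,0,0,0.5,0,0,0,1,0,0,0.3,0,0,0,1,0,0,0.3,0,0,0,1,0,0,0,0,0,0,1])

```text
time: 12.75
tool_pos: [0.4618, -0.3742, 0.0184]
ee_rot: [3.142, -0.0, 1.692]
wrist_force: [-0.3, -0.2, -1.5]
width: 0.0615
```

```bash
python3 -c "
from h import *
go([.4624,-.374,.0158],97)
s=snap('side');crop(s,'s13.png',160,130,320,240,5)"
```

```text
{'time': 12.75, 'joint_positions': [-0.7765, 0.2985, 1.5211, 0.0001, 1.322, -0.8981], 'tool_pos': [0.4618, -0.3742, 0.0184], 'ee_rot': [3.1415, -0.0001, 1.6924], 'wrist_force': [-0.3387, -0.2048, -1.4966], 'width': 0.0615}
to [ 0.4624 -0.374   0.0158] tool cm [0.01 0.07 0.26] yaw 96.97
rotvec deg [ 0.   -0.   -0.03]
```

View pics/s13.png

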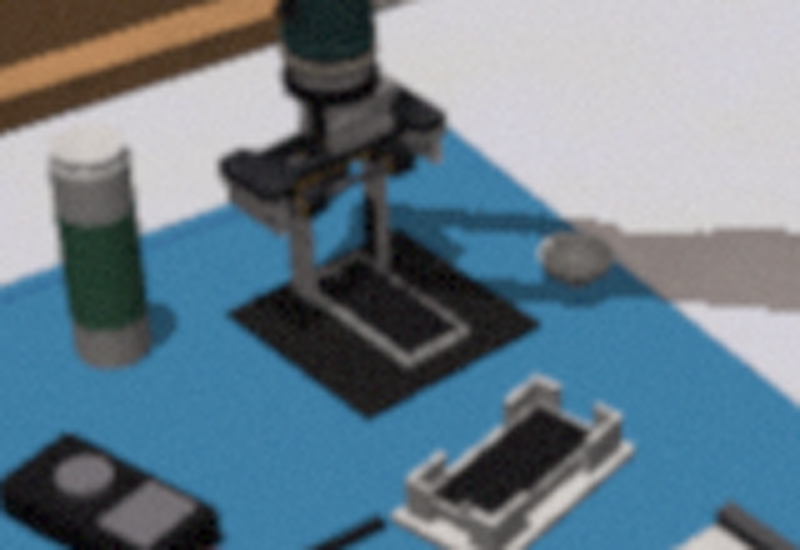

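Call:
arm_command(plan=[0,0,0.1,0,0,0,1,0,0,0.1,0,0,0,1,0,0,0,0,0,0,1])

```text
time: 13.18
tool_pos: [0.4618, -0.3742, 0.0165]
ee_rot: [3.141, -0.0, 1.692]
wrist_force: [-0.6, -0.2, -1.0]
width: 0.0617
```

Call:
arm_command(plan=[0,0,0.1,0,0,0,1,0,0,0,0,0,0,1])

```text
time: 13.42
tool_pos: [0.4618, -0.3743, 0.0156]
ee_rot: [3.141, 0.0, 1.692]
wrist_force: [-0.0, -0.1, -0.4]
width: 0.0615
```

Call:
arm_command(plan=[0,0,0.06,0,0,0,1,0,0,0,0,0,0,1])

```text
time: 13.68
tool_pos: [0.4619, -0.3743, 0.0156]
ee_rot: [3.141, 0.0, 1.692]
wrist_force: [-1.8, 0.8, 4.3]
width: 0.0617
```

Call:
arm_command(plan=[0,0,0,0,0,0,0.3,0,0,0,0,0,0,0,0,0,0,0,0,0,0,0,0,0,0,0,0,0,0,0,0,0,0,0,0,0,0,0,0,0,0,0])

```text
time: 14.42
tool_pos: [0.4618, -0.3742, 0.0148]
ee_rot: [3.142, -0.0, 1.692]
wrist_force: [-0.6, -0.4, -0.7]
width: 0.094
```

Call:
arm_command(plan=[0,0,-1,0,0,0,0,0,0,-4,0,0,0,0,0,0,-4,0,0,0,0,5,0,-4,0,0,0,0,5,0,0,0,0,0,0,5,0,0,0,0,0,0,5,0,0,0,0,0,0,5,0,0,0,0,0,0])

```text
time: 15.42
tool_pos: [0.4314, -0.1258, 0.145]
ee_rot: [3.14, 0.001, 1.692]
wrist_force: [0.2, -0.0, 0.3]
width: 0.094
```

```bash
python3 -c "
from h import *
obs()
s=snap('side');crop(s,'s14.png',160,130,320,240,5)
s=snap('top');crop(s,'t14.png',310,170,430,270,6)"
```

```text
{'time': 15.425, 'joint_positions': [-0.4103, -0.1172, 1.7085, 0.0004, 1.5484, -0.5315], 'tool_pos': [0.4314, -0.1258, 0.145], 'ee_rot': [3.1398, 0.0007, 1.692], 'wrist_force': [0.1812, -0.0237, 0.3339], 'width': 0.094}
```

View pics/s14.png

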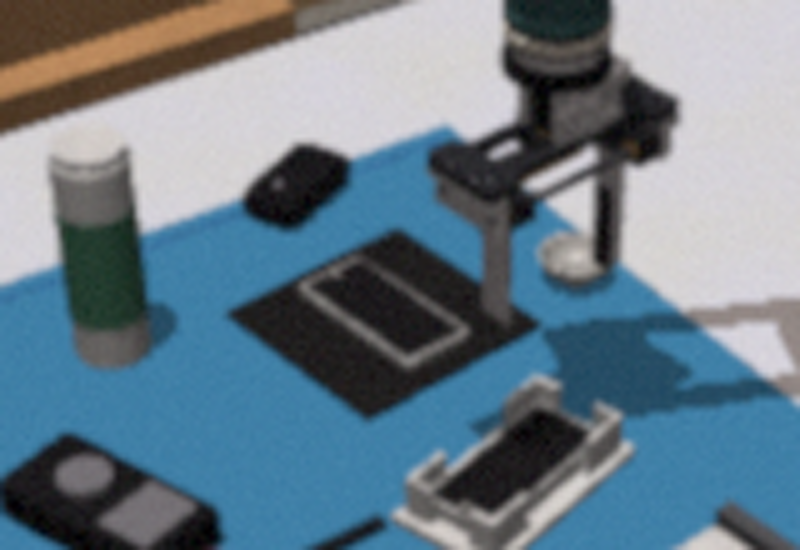

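View pics/t14.png

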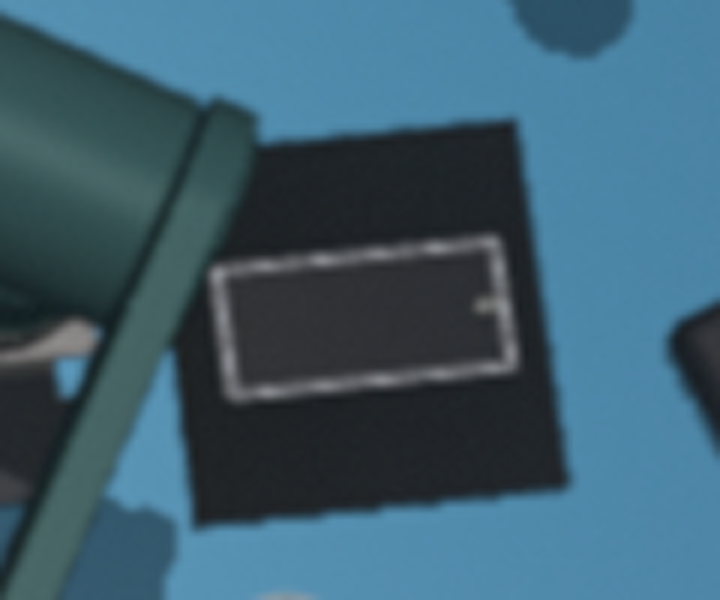

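```bash
python3 -c "
from h import *
t=snap('top');s=snap('side')
T=[(209,264),(498,234),(519,371),(231,402)]
P=np.array([ray(t,((u+.5)/6-.5+310,(v+.5)/6-.5+170),.014) for u,v in T]);c=P.mean(0)
print(c,[np.linalg.norm(P[i]-P[i-1]).round(4) for i in range(4)],np.degrees(np.arctan2(*(P[1]-P[0])[[1,0]])),np.degrees(np.arctan2(*(P[2]-P[3])[[1,0]])))
S=[(408,369),(297,287),(354,255),(471,325)]
Q=np.array([ray(s,((u+.5)/5-.5+160,(v+.5)/5-.5+130),.014) for u,v in S]);print(Q.mean(0),[np.linalg.norm(Q[i]-Q[i-1]).round(4) for i in range(4)])
g=c.copy();g[2]=.12;go(g,97)
"
```

```text
[ 0.45606417 -0.32240579  0.014     ] [np.float64(0.0661), np.float64(0.1385), np.float64(0.0658), np.float64(0.1371)] -82.77622762074141 -82.67112097732416
[ 0.45565133 -0.32470004  0.014     ] [np.float64(0.0743), np.float64(0.1421), np.float64(0.0626), np.float64(0.1365)]
{'time': 15.625, 'joint_positions': [-0.4118, -0.1155, 1.7071, -0.0006, 1.5478, -0.5352], 'tool_pos': [0.4319, -0.1271, 0.1449], 'ee_rot': [3.14, 0.0016, 1.6942], 'wrist_force': [-1.148, 0.6489, 0.32], 'width': 0.0939}
to [ 0.4561 -0.3224  0.12  ] tool cm [-1.968e+01 -1.000e-02  2.520e+00] yaw 97.07
rotvec deg [0.09 0.09 0.07]
```

Call:
arm_command(plan=[-4,0,0,0,0,0,0,-4,0,0,0,0,0,0,-4,0,0,0,0,0,0,-4,0,0,0,0,0,0,-3.7,0,2.5,0,0,0,0,0,0,4,0,0,0,0,0,0,2,0,0,0,0,0,0,0,0,0,0,0])

```text
time: 16.62
tool_pos: [0.4538, -0.3235, 0.0566]
ee_rot: [-3.138, -0.003, 1.69]
wrist_force: [1.1, -0.2, 0.7]
width: 0.094
```

```bash
python3 -c "
from h import *
go([.4560,-.3225,.0152],97.2)
s=snap('side');crop(s,'s15.png',160,130,320,240,5)"
```

```text
{'time': 16.625, 'joint_positions': [-0.7209, 0.1898, 1.5733, -0.0004, 1.3833, -0.8402], 'tool_pos': [0.4538, -0.3235, 0.0566], 'ee_rot': [-3.1382, -0.0033, 1.6901], 'wrist_force': [1.0565, -0.2296, 0.7244], 'width': 0.094}
to [ 0.456  -0.3225  0.0152] tool cm [0.06 0.25 4.14] yaw 96.84
rotvec deg [-0.2  -0.19 -0.36]
```

View pics/s15.png

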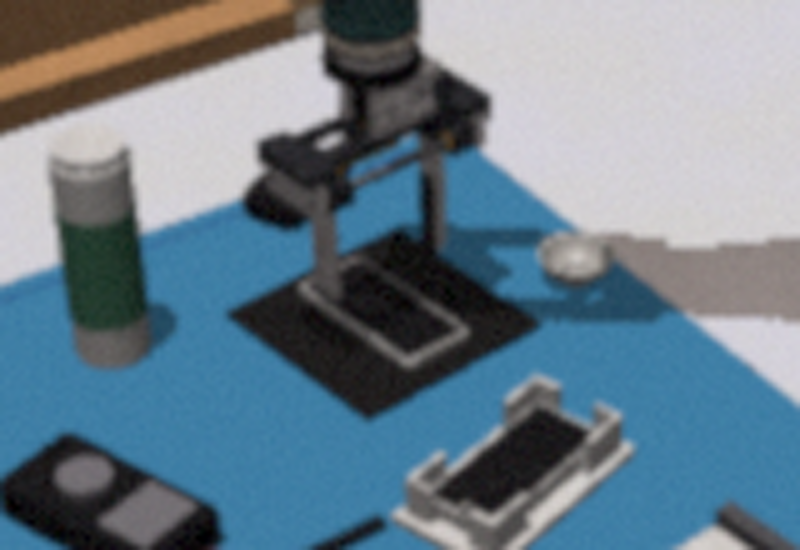

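Call:
arm_command(plan=[0.06,0.2,2,0,0,0,0,0,0,1.5,0,0,0,0,0,0,0.5,0,0,0,0,0,0,0,0,0,0,0])

```text
time: 17.18
tool_pos: [0.4574, -0.3221, 0.019]
ee_rot: [3.142, -0.0, 1.692]
wrist_force: [0.5, 0.0, 0.4]
width: 0.0939
```

```bash
python3 -c "
from h import *
go([.4560,-.3225,.0152],97.2)"
```

```text
{'time': 17.175, 'joint_positions': [-0.7149, 0.2263, 1.6103, 0.0, 1.305, -0.8365], 'tool_pos': [0.4574, -0.3221, 0.019], 'ee_rot': [3.1416, -0.0, 1.6924], 'wrist_force': [0.4638, 0.0277, 0.4232], 'width': 0.0939}
to [ 0.456  -0.3225  0.0152] tool cm [-0.02 -0.14  0.38] yaw 96.97
rotvec deg [ 0.   -0.   -0.23]
```

Call:
arm_command(plan=[0,-0.14,0.2,0,0,-0.23,0,0,0,0.17,0,0,0,0,0,0,0,0,0,0,0.2,0,0,0,0,0,0,1,0,0,0,0,0,0,1,0,0,0,0,0,0,1,0,0,0,0,0,0,1,0,0,0,0,0,0,1])

```text
time: 18.18
tool_pos: [0.4559, -0.3221, 0.0153]
ee_rot: [-3.142, -0.0, 1.696]
wrist_force: [-1.2, 1.2, 0.4]
width: 0.0615
```

Call:
arm_command(plan=[0,0,0,0,0,0,1,0,0,-0.5,0,0,0,1,0,0,-1.5,0,0,0,1,0,0,-3,0,0,0,1,0,0,-3,0,0,0,1,0,0,0,0,0,0,1,0,0,0,0,0,0,1])

```text
time: 19.05
tool_pos: [0.4556, -0.3218, 0.0945]
ee_rot: [-3.141, -0.001, 1.696]
wrist_force: [-0.2, -0.2, -2.1]
width: 0.0615
```

```bash
python3 -c "
from h import *
go([.485,-.0955,.11],107.2)
s=snap('side');crop(s,'s16.png',160,130,320,240,5)
s=snap('top');crop(s,'t16.png',270,160,430,270,5)"
```

```text
{'time': 19.05, 'joint_positions': [-0.7166, 0.1583, 1.5305, 0.0002, 1.4538, -0.8422], 'tool_pos': [0.4556, -0.3218, 0.0945], 'ee_rot': [-3.141, -0.0008, 1.6964], 'wrist_force': [-0.2494, -0.1521, -2.1489], 'width': 0.0615}
to [ 0.485  -0.0955  0.11  ] tool cm [22.08  5.75 -1.53] yaw 97.2
rotvec deg [ -0.03  -0.05 -10.  ]
```

View pics/s16.png

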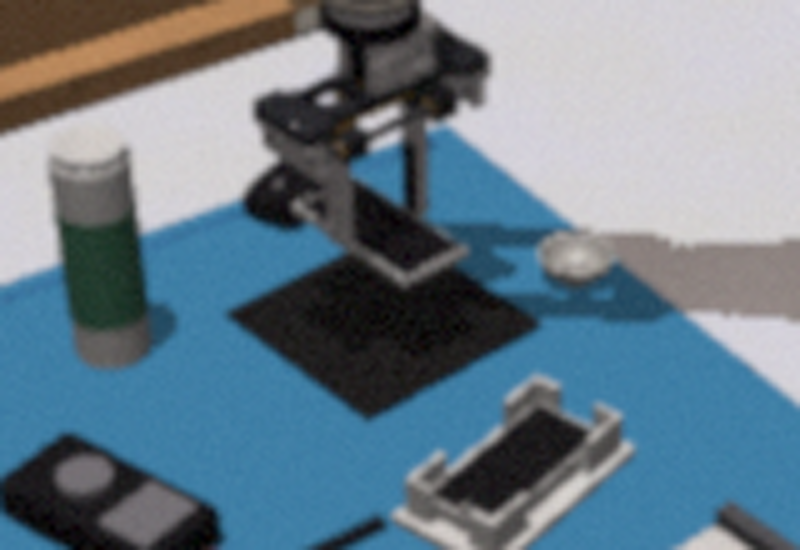

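View pics/t16.png

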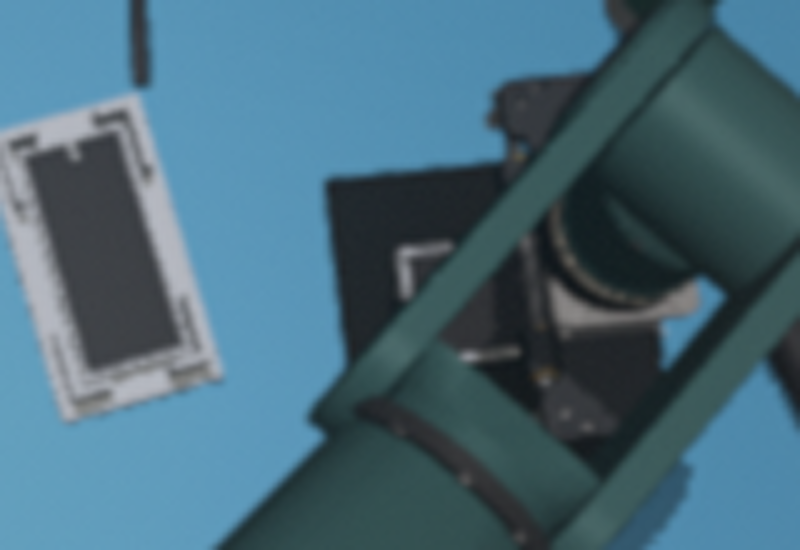

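```bash
python3 -c "
from h import *
t=snap('top');s=snap('side')
crop(t,'t17.png',262,172,322,250,7);crop(s,'s17.png',235,200,295,250,12)
p,e=tri(rd(t,396,246,270,160),rd(s,408,288,160,130));o=robot.get_obs();y=o['ee_rot'][2]
print(p,e,(p-o['tool_pos'])@[np.cos(y),np.sin(y),0],(p-o['tool_pos'])@[np.sin(y),-np.cos(y),0])"
```

```text
[ 0.47947502 -0.24806169  0.08979082] 0.002764185334834787 0.06977738944602492 0.0332650137213056
```

View pics/t17.png

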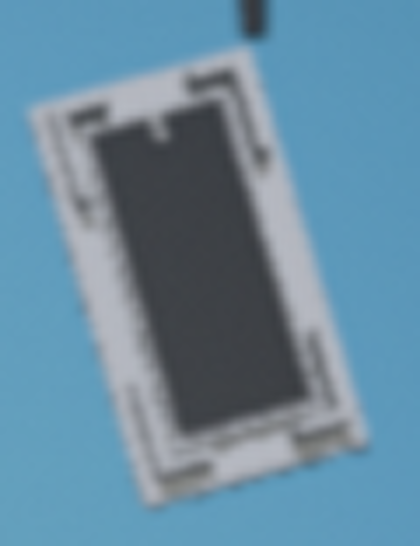

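View pics/s17.png

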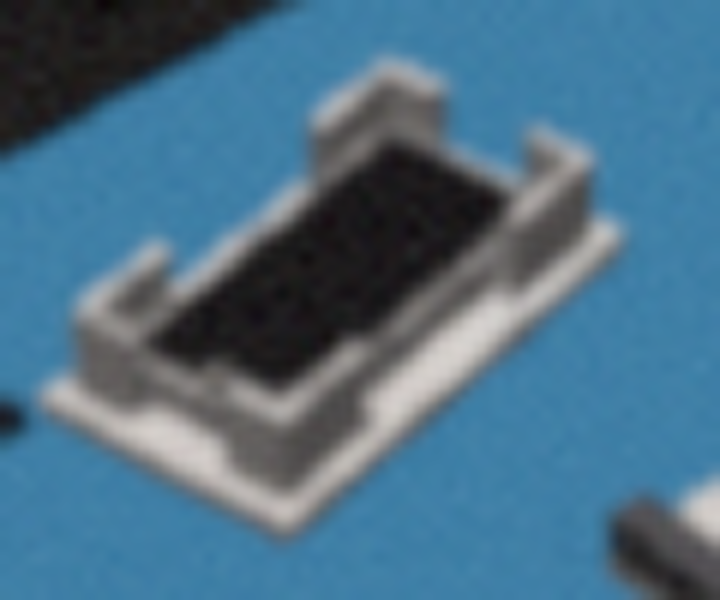

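```bash
python3 -c "
from h import *
t=snap('top');s=snap('side')
def q(n,c,L,x0,y0,z,k):
    P=np.array([ray(c,((u+.5)/k-.5+x0,(v+.5)/k-.5+y0),z) for u,v in L])
    print(n,P.mean(0).round(4),'len',[np.linalg.norm(P[i]-P[i-1]).round(4) for i in range(4)],'ang',[np.degrees(np.arctan2(*(P[i]-P[i-1])[[1,0]])).round(1) for i in range(4)],'diagmid',((P[0]+P[2])/2).round(4),((P[1]+P[3])/2).round(4))
q('angS',s,[(76,315),(290,420),(597,155),(385,58)],235,200,.04,12)
q('baseT',t,[(28,108),(250,42),(368,446),(148,506)],262,172,.008,7)
q('glassT',t,[(94,143),(222,100),(312,402),(176,433)],262,172,.024,7)
P=[ray(s,((u+.5)/12-.5+235,(v+.5)/12-.5+200),.008) for u,v in((40,393),(285,525),(625,232))]
print(np.round(P,4),'mid',((P[0]+P[2])/2).round(4),np.linalg.norm(P[0]-P[1]),np.linalg.norm(P[2]-P[1]))
"
```

```text
angS [ 0.4842 -0.0961  0.04  ] len [np.float64(0.1546), np.float64(0.079), np.float64(0.1541), np.float64(0.0809)] ang [np.float64(18.4), np.float64(108.8), np.float64(-162.4), np.float64(-71.5)] diagmid [ 0.4841 -0.0956  0.04  ] [ 0.4842 -0.0966  0.04  ]
baseT [ 0.486  -0.0947  0.008 ] len [np.float64(0.1699), np.float64(0.0951), np.float64(0.1728), np.float64(0.092)] ang [np.float64(17.7), np.float64(-71.8), np.float64(-163.3), np.float64(106.5)] diagmid [ 0.485  -0.0942  0.008 ] [ 0.4869 -0.0953  0.008 ]
glassT [ 0.4853 -0.095   0.024 ] len [np.float64(0.122), np.float64(0.0547), np.float64(0.1279), np.float64(0.0557)] ang [np.float64(16.6), np.float64(-69.8), np.float64(-162.9), np.float64(104.1)] diagmid [ 0.484  -0.0957  0.024 ] [ 0.4867 -0.0944  0.024 ]
[[ 0.5791 -0.1174  0.008 ]
 [ 0.5519 -0.0274  0.008 ]
 [ 0.3891 -0.0771  0.008 ]] mid [ 0.4841 -0.0973  0.008 ] 0.09405465621775459 0.17015244382130237
```

Call:
arm_command(plan=[1.5,0.4,-1,0,0,0,1,3,0.8,-1,0,0,0,1,3.5,0.9,0,0,0,0,1,3.5,0.9,0,0,0,0,1,3.5,0.9,0,0,0,0,1,3.5,0.9,0,0,0,0,1,2.5,0.7,0,0,0,0,1,1.1,0.25,0,0,0,0,1])

```text
time: 20.35
tool_pos: [0.4855, -0.0937, 0.116]
ee_rot: [3.141, 0.0, 1.699]
wrist_force: [0.4, -0.7, -1.4]
width: 0.0613
```

Call:
arm_command(plan=[0,0,0,0,0,10,1,0,0,0,0,0,10,1,0,0,0,0,0,10,1,0,0,0,0,0,10,1,0,0,0,0,0,10,1,0,0,0,0,0,10,1,0,0,0,0,0,10,1,0,0,0,0,0,9.8,1])

```text
time: 21.35
tool_pos: [0.4853, -0.0959, 0.1156]
ee_rot: [3.141, -0.0, 0.297]
wrist_force: [0.8, 0.1, -1.1]
width: 0.0618
```

Call:
arm_command(plan=[0,0,0,0,0,0,1,0,0,0,0,0,0,1])

```text
time: 21.6
tool_pos: [0.4853, -0.0958, 0.1154]
ee_rot: [3.141, -0.0, 0.306]
wrist_force: [-1.2, 0.4, -0.8]
width: 0.0615
```

```bash
python3 -c "
from h import *
go([.485,-.0955,.06],17.4)
s=snap('side');crop(s,'s18.png',215,150,315,250,6)
s=snap('top');crop(s,'t18.png',240,150,360,250,6)"
```

```text
{'time': 21.6, 'joint_positions': [-0.3095, 0.0048, 1.6527, -0.0, 1.4839, 0.9555], 'tool_pos': [0.4853, -0.0958, 0.1154], 'ee_rot': [3.1415, -0.0002, 0.3057], 'wrist_force': [-1.1765, 0.3866, -0.7622], 'width': 0.0615}
to [ 0.485  -0.0955  0.06  ] tool cm [-0.02 -0.04  5.54] yaw 17.52
rotvec deg [ 0.01 -0.01  0.12]
```

View pics/s18.png

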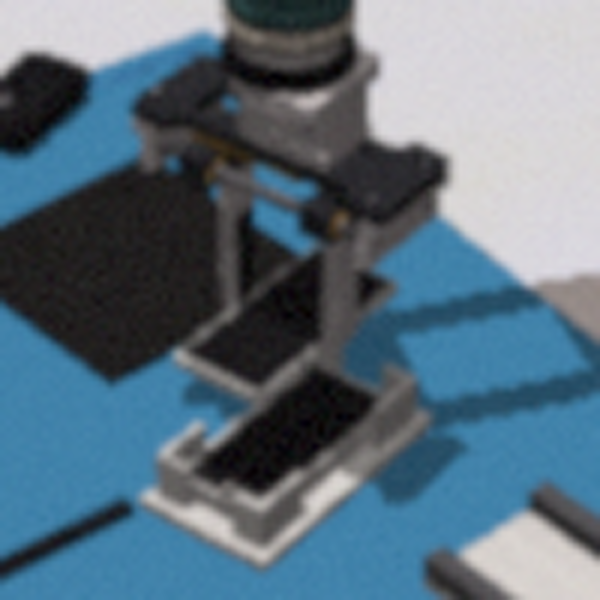

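View pics/t18.png

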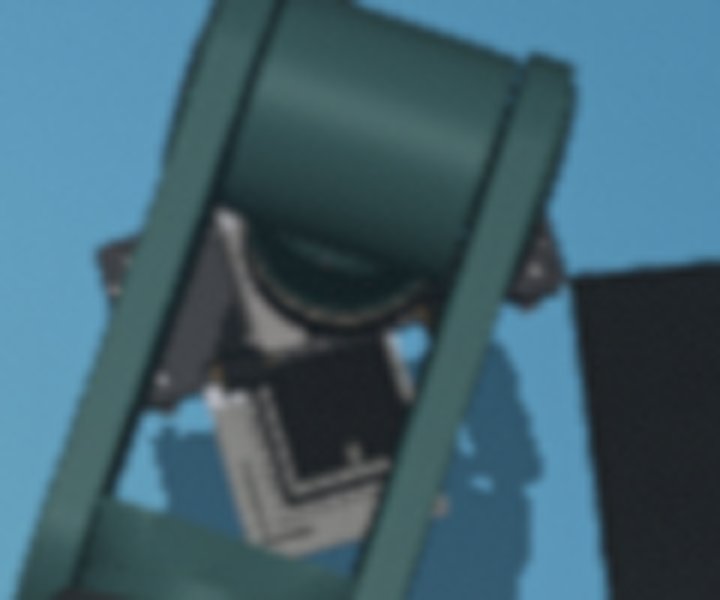

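Call:
arm_command(plan=[0,-0.02,2,0,0,0,1,0,0,2,0,0,0,1,0,0,1.5,0,0,0,1,0,0,0,0,0,0,1,0,0,0,0,0,0,1])

```text
time: 22.32
tool_pos: [0.4858, -0.0956, 0.0609]
ee_rot: [3.141, -0.001, 0.304]
wrist_force: [-0.3, -0.0, -1.2]
width: 0.0614
```

```bash
python3 -c "
from h import *
go([.485,-.0955,.0333],17.4)
s=snap('side');crop(s,'s19.png',225,190,300,250,10)
s=snap('top');crop(s,'t19.png',250,160,350,250,7)"
```

```text
{'time': 22.325, 'joint_positions': [-0.309, 0.0478, 1.722, 0.0001, 1.3705, 0.958], 'tool_pos': [0.4858, -0.0956, 0.0609], 'ee_rot': [3.141, -0.0011, 0.3038], 'wrist_force': [-0.3055, -0.0293, -1.2345], 'width': 0.0614}
to [ 0.485  -0.0955  0.0333] tool cm [-0.08 -0.04  2.76] yaw 17.41
rotvec deg [ 0.04 -0.06  0.01]
```

View pics/s19.png

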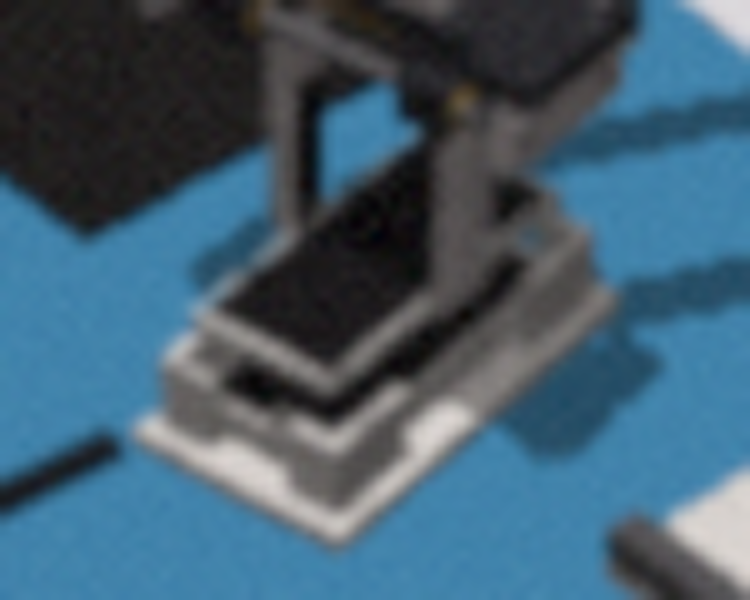

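View pics/t19.png

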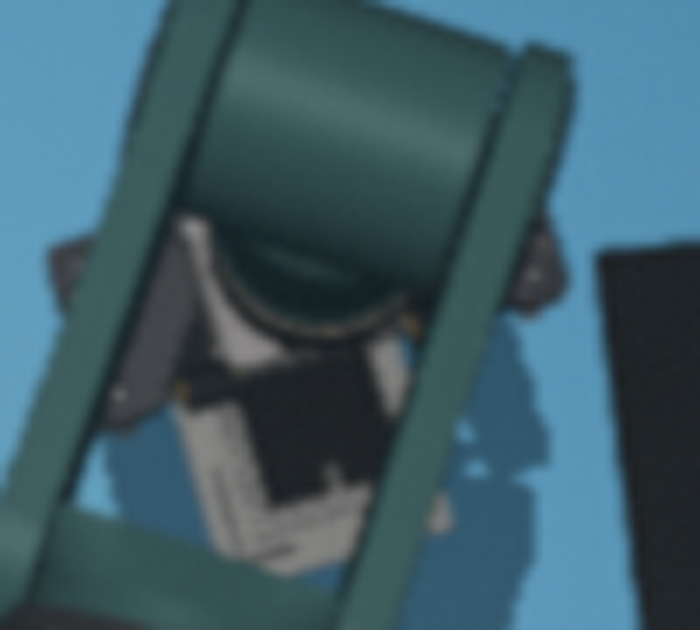

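```bash
python3 -c "
from h import *
s=snap('side')
P=np.array([ray(s,((u+.5)/10-.5+225,(v+.5)/10-.5+190),.0596) for u,v in((194,317),(336,383))])
a=np.radians(17.4);X=np.array([np.cos(a),np.sin(a),0])
m=P.mean(0);print(P,np.linalg.norm(P[0]-P[1]),'ctr',m-.068*X)"
```

```text
[[ 0.55999019 -0.10467487  0.0596    ]
 [ 0.53899569 -0.04666787  0.0596    ]] 0.06168938899650631 ctr [ 0.4846046  -0.09600615  0.0596    ]
```

Call:
arm_command(plan=[-0.04,0,0.7,0,0,0,1,0,0,0.7,0,0,0,1,0,0,0.5,0,0,0,1,0,0,0.4,0,0,0,1,0,0,0.2,0,0,0,1,0,0,0,0,0,0,1])

```text
time: 23.22
tool_pos: [0.4849, -0.0956, 0.0351]
ee_rot: [-3.141, 0.0, 0.304]
wrist_force: [0.7, 0.3, -1.2]
width: 0.0613
```

```bash
python3 -c "
from h import *
go([.485,-.0955,.0333],17.4)
s=snap('side');crop(s,'s20.png',225,190,300,250,10)"
```

```text
{'time': 23.225, 'joint_positions': [-0.3095, 0.0722, 1.7519, 0.0001, 1.3178, 0.9577], 'tool_pos': [0.4849, -0.0956, 0.0351], 'ee_rot': [-3.1414, 0.0001, 0.3036], 'wrist_force': [0.6948, 0.2808, -1.1898], 'width': 0.0613}
to [ 0.485  -0.0955  0.0333] tool cm [ 0.02 -0.    0.18] yaw 17.39
rotvec deg [-0.01  0.01 -0.01]
```

View pics/s20.png

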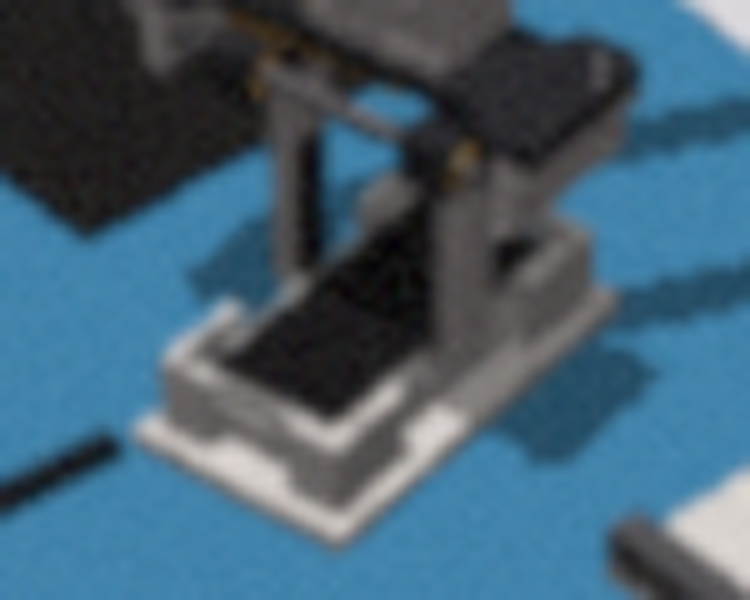

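Inside the angles. Lower in 1 mm steps until contact.

Call:
arm_command(plan=[0,0,0.1,0,0,0,1,0,0,0,0,0,0,1])

```text
time: 23.52
tool_pos: [0.485, -0.0956, 0.0343]
ee_rot: [3.142, -0.0, 0.304]
wrist_force: [-0.5, 0.3, -1.3]
width: 0.0617
```

Call:
arm_command(plan=[0,0,0.06,0,0,0,1,0,0,0,0,0,0,1])

```text
time: 23.78
tool_pos: [0.4849, -0.0956, 0.0336]
ee_rot: [-3.142, -0.0, 0.304]
wrist_force: [-0.4, -0.3, -2.1]
width: 0.0614
```

Call:
arm_command(plan=[0,0,0.05,0,0,0,1,0,0,0,0,0,0,1])

```text
time: 24.02
tool_pos: [0.485, -0.0956, 0.0332]
ee_rot: [3.142, -0.0, 0.304]
wrist_force: [-0.2, -0.6, -1.0]
width: 0.0614
```

Call:
arm_command(plan=[0,0,0.05,0,0,0,1,0,0,0,0,0,0,1])

```text
time: 24.28
tool_pos: [0.485, -0.0956, 0.0332]
ee_rot: [3.142, -0.0, 0.304]
wrist_force: [-2.4, 0.3, 3.8]
width: 0.0614
```

Call:
arm_command(plan=[0,0,0.03,0,0,0,1,0,0,0,0,0,0,1])

```text
time: 24.52
tool_pos: [0.485, -0.0956, 0.0332]
ee_rot: [3.141, -0.0, 0.304]
wrist_force: [-2.6, 0.9, 6.6]
width: 0.0616
```

Call:
arm_command(plan=[0,0,-0.05,0,0,0,1,0,0,0,0,0,0,0.25,0,0,0,0,0,0,0.1,0,0,0,0,0,0,0,0,0,0,0,0,0,0,0,0,0,0,0,0,0])

```text
time: 25.28
tool_pos: [0.4849, -0.0956, 0.0327]
ee_rot: [-3.142, -0.0, 0.304]
wrist_force: [-0.5, -0.0, -0.1]
width: 0.0938
```

Call:
arm_command(plan=[0,0,-1,0,0,0,0,0,0,-3,0,0,0,0,0,0,-4,0,0,0,0,0,0,-5,0,0,0,0,-5,0,0,0,0,0,0,-5,0,0,0,0,0,0,-5,0,0,0,0,0,0,0,0,0,0,0,0,0])

```text
time: 26.28
tool_pos: [0.3401, -0.1411, 0.1637]
ee_rot: [3.14, -0.001, 0.3]
wrist_force: [0.3, 0.2, -0.8]
width: 0.0939
```

```bash
python3 -c "
from h import *
obs()
s=snap('side');crop(s,'s21.png',225,190,300,250,10)
cv2.imwrite('pics/side21.png',s['pixels'][:,:,::-1])
s=snap('top');crop(s,'t21.png',250,160,350,250,7);cv2.imwrite('pics/top21.png',s['pixels'][:,:,::-1])"
```

```text
{'time': 26.275, 'joint_positions': [-0.5472, -0.321, 1.8352, -0.0003, 1.6249, 0.7236], 'tool_pos': [0.3401, -0.1411, 0.1637], 'ee_rot': [3.1396, -0.0014, 0.3], 'wrist_force': [0.2692, 0.1988, -0.7748], 'width': 0.0939}
```

View pics/s21.png

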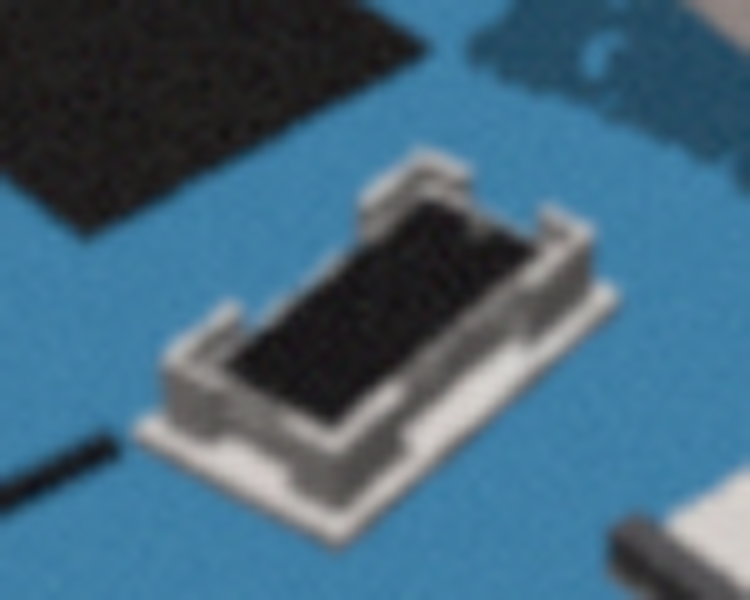

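View pics/t21.png

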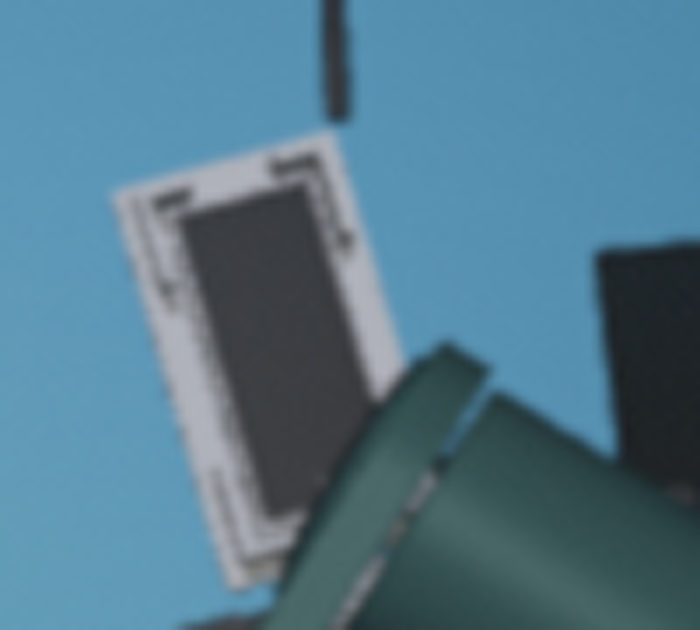

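View pics/top21.png

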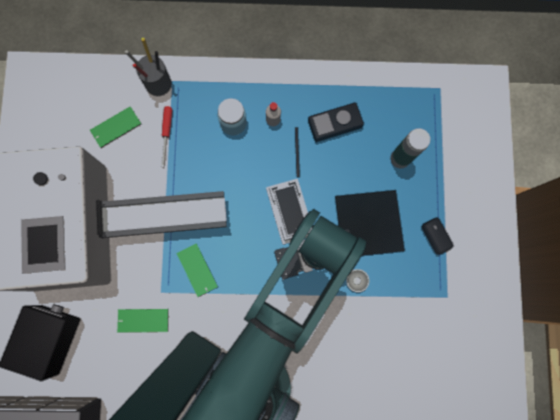

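Call:
arm_command(plan=[0,0,-2,0,0,0,0,0,0,0,0,0,0,0,0,0,0,0,0,0,0])

```text
time: 26.75
tool_pos: [0.3423, -0.1401, 0.1823]
ee_rot: [-3.141, 0.0, 0.305]
wrist_force: [-0.3, 0.4, 0.4]
width: 0.0939
```

```bash
python3 -c "
from bench import close_job
print(close_job())"
```

```text
the job is handed in; nothing more can be done
None
```

The screen is now lying glass up and square on the two screens in the rack, and the job is handed in at about 27 s of the 72 s allowed.

- **Tray to pad:** I pushed the screen from behind until about 54 mm stuck out past the lip. I took it by the sides of that end, laid it within about 2 mm of the pad's middle, and let go.
- **Pad to rack:** I took it again by the middle of its long sides, turned it to the rack's direction and lowered it in steps of 1 mm or less. Contact came at the expected height, at about 7 N or less, and I released it there.

The last pictures show the screen flat and square between the corner angles, the gripper clear, and every bystander apparently where it was. Just before lowering, the screen's centre was within about 0.5 mm of the rack's centre as seen from the side camera.

- **First carry:** the screen sagged about 2° in the end grip. It levelled on the pad, with about 4 N at contact.
- **Heading estimates:** my readings of the rack's direction spread between about 16.5° and 19°. I used 17.4°, and the screen fitted without touching the angles.
- **Partly hidden view:** in the last top view the arm covers one corner of the rack; the side view of the rack is clear.

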